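# Start the screw of a pickle press

### The arm

A 6-joint arm with a two-finger parallel gripper is mounted at the origin on a cart in front of the work surface, level with it; the furniture and walls round the work are solid. World frame = base frame: x ahead of the robot, y to its left, z up, the work surface at z = 0. Lengths are in m, angles in rad, forces in N, time in s.
With the tool pointing down it reaches from about 0.35 to 0.85 m from the base axis. Payload 8.1 kg.
Tool frame: the origin (TCP) lies on the mounting face of the last link; the fingertips stand 173 mm ahead of it and the grasp point (between the pads) lies 155 mm ahead of it; z points along the fingers, y is the line along which they close (so a half turn about z gives the same grasp; the last joint's range is limited). The gripper opens to 85 mm and grips with 20 to 120 N. Pads are 22 mm wide; open, the fingers measure 114 mm over their backs; the gripper's body (76 mm by 85 mm) begins 54 mm behind the grasp point. The pads swing forward as they close: fully open they stand 13 mm farther back than shut.
Start: joints at [1.165, 0.13, 1.488, -0, 1.523, -0.085], TCP at [0.189, 0.569, 0.405] pointing down, gripper open.
Joint ranges: [-2.96, 2.96], [-0.89, 2.26], [0.02, 2.5], [-1.34, 4.48], [0, 2.73], [-2.66, 2.66]. Speed limits (rad/s): [2.39, 2.39, 2.79, 3.14, 3.14, 3.14].

### API

Orientations are given as a unit quaternion [x, y, z, w].
In Python, from rig import arm, vision, workorder, finder gives the robot as it stands. The module is installed in compiled form; this text tells all that it offers.
- The arm moves only by the tool servo_tool, never from a script. Its argument "moves" is one flat list of numbers, 7 for each row, row after row: the turn, a rotation vector about the tool's x, y, z in rad, then the shift along the tool's x, y, z in m, then the closure, from -1 (fully open) to 1 (shut). A call has exactly 10 rows; each row is the pose to reach, as a shift and turn from the pose commanded when the call began, along the tool's axes at that moment; what a row does not reach only later rows make up. A row lasts 1/8 s, in which the tool goes at most 62.5 mm and 10.7 degrees, less where a joint would pass 70% of its speed; a pose out of reach is approached as far as the arm can. A call with a gripper value outside its range is refused whole. The fingers move at their own pace and stop on an object; "squeeze" is the grip in N (left out, the last holds). Time passes only in rows, so rows that repeat a pose let the fingers close, or fill a call up. It gives the time, the measured TCP pose, the force, the opening and the grip force at its end, in the units of the state.
- arm.state(): the state, without advancing time (a new reading comes with each control period).
- vision.snapshot(name): name is "scene" or "top"; returns the picture (400x640x3 uint8, red, green, blue); there is no depth.
- vision.camera_info(name): a dict with "fx", "fy", "cx", "cy" (pixels), "k1" (the pictures are not rectified: a ray, as slopes to the right and down, at radius r is drawn at 1 + k1 r^2 times it, then the intrinsics apply), "camera_from_world" (4x4, takes a point from world to camera coordinates). Camera axes: x right, y down, z forward; pixel columns grow to the right and rows downward; lengths in m; the calibration is good to about 2 mm. A picture is of the moment at which its call begins. camera_info takes no time and is no camera call.
- workorder.finish_job(): hands the job in; it is judged then, once.
Trained networks look in the newest picture that a camera, given by its name, has taken for a name from the list of things; names that differ only in an ending like _2 or _b are one class to them, and where a whole thing is asked for, a point or a joint stands for the part that bears it (a point fixed in the world has none). Each returns a list of dicts, best first, with "score" (0 to 1); they miss things now and then, are a little off and sometimes report something else, mostly with a low value. They report only what shows in the picture. A call takes as long as a camera call. They do not tell look-alikes from the thing itself.
- finder.look_for(thing, camera): "bbox" ([left, top, width, height] in pixels, round what is visible of it).
The state is a dict: "clock": time; "joints": joint angles; "qd": joint speeds; "effort": joint torques, N m; "position": TCP position; "tool_rot": TCP orientation; "wrist_force": force on the tool from outside, world axes, zero at the start; "torque": the same for the moment, N m; "opening": finger opening in m; "gripper_force": force on a finger pad.
Only numpy, scipy, OpenCV 4.12 (cv2) and the standard library are available. Lean on these libraries where they do the work, as an engineer would, in place of code of your own. Each camera call takes 0.05 s, during which the arm holds its last target. There are 200 camera calls.

### The job

Lift the loose cap off the screw of the pickle press and stand it, rim down, fully home in the round wooden holder. Then start the press screw: turn its six-sided head backward (anticlockwise from above) until you feel it drop into its thread, then turn it forward (clockwise) by one full turn, and finish while still gripping the head there. Leave the other things where they stand.

Things in the scene. Friction and masses are not known exactly. Their poses are not given: they have to be found in the camera images.
- press: the pickle press, fixed: a round glass pot with a steel lid 128 mm across whose flat top is 85 mm above the worktop; a dark threaded boss 37 mm across rises 6 mm above the lid's middle. Origin: centre of the underside, z up, on the screw's axis.
- cap: the loose cap, a plain aluminium cup 66 mm across and 76 mm tall, open below (wall 3 mm, inside 60 mm across and 72 mm deep), with a black round pull knob on top, 22 mm across and 30 mm tall (from 76 to 106 mm above the rim). About 0.1 kg. At the start it stands over the screw's head on the press's lid. Origin: centre of its rim plane, z up to the knob.
- holder: the cap's holder, fixed: a round wooden dish 84 mm across and 22 mm tall with an upright rim 5 mm thick, open above: inside 74 mm across, its floor 8 mm above the worktop. Origin: centre of its underside.
- screw_head: the screw's six-sided steel head, like a big bolt head: upright flats, 30 mm across flats, 35 mm across corners, 26 mm tall, on the screw's axis; hidden by the cap at first. Its y is square to a flat, its x to a corner. Origin: centre of its underside, about 121 mm above the worktop at the start, 106 mm when finished; a 23 mm rod goes down from it into the boss, which is 91 mm above the worktop.
- head_top (a point): centre of the head's upper face, 26 mm above its origin. The screw weighs about 0.4 kg and drops by its own weight: fingers that straddle the head with 2 to 3 mm of play turn it and leave it free to drop, while a tight grip can hold it up.
- screw_turn (a joint): turn of the screw in rad; it grows forward (clockwise from above), 0 with the head's x along the press's x; it starts between -0.3 and 0.3. Friction 0.025 N m, it stays where it is left. At the start the screw's lug stands on the blunt top end of the thread: forward it soon meets a stop and cannot enter; backward it drops 8 mm into the thread 0.35 to 1.55 rad from the start (at -1.25 to -0.65).
- screw_down (a joint): how far the screw has gone down, in m: at the start it reads 0.0004 to 0.002 and rises to 0 as the screw is turned back; then it drops to 0.008; from there each turn forward takes it 0.008 farther (0.016 when one turn in) and turning back raises it again
- pepper: bystander: glass and steel pepper shaker, 44 mm across, 90 mm tall, behind the press and holder. Origin: underside.
- candle: bystander: thick pillar candle, 52 mm across, 144 mm tall, behind the press and holder. Origin: underside.
- spoon: bystander: steel table spoon 187 mm long lying at the worktop's front edge. Origin: underside.
Mind the look-alikes: they are no part of the job. There is more than one size of the cap; the one meant has the size given above.

How it is judged:
By the outcome, as a careful person would: the job done as asked, in the order asked, and still so for the second after the job is handed in, while the arm keeps its last pose, push and grip.
It also fails if it takes over 72 s, if anything falls off the work surface, if the arm or the gripper's body presses on something with over 40 N, if the wrist force passes 120 N, or if a joint passes its speed limit or range.

## Working session

There is one attempt and no reset: what is moved stays moved. The work goes in short steps, Python scripts to look and compute and a tool call to move; the robot and the scene stay as the last step left them, time stands still between calls to the robot, and variables do not carry over. Pictures are saved under pics/ and viewed, at most 10 in all, crops included, and the job is handed in when it is done.

Besides the shell and the picture viewer there is one more tool, called after "Request:" as name(argument=value, ...), one argument or row to a line, values as JSON. servo_tool: Moves the arm, as the interface text tells. Its arguments: {"type":"object","properties":{"moves":{"type":"array","items":{"type":"number"}},"squeeze":{"type":"number"}},"required":["moves"]}

```bash
mkdir -p pics; cat > h.py <<'E'
import numpy as np, cv2
from rig import arm, vision, workorder, finder
def snap(n,f):
    im=vision.snapshot(n); cv2.imwrite('pics/'+f,im[:,:,::-1]); return im
def ray(n,u,v):
    c=vision.camera_info(n); d=np.array([(u-c['cx'])/c['fx'],(v-c['cy'])/c['fy']]); s=d.copy()
    for _ in range(20): s=d/(1+c['k1']*(s@s))
    M=np.array(c['camera_from_world']); R=M[:3,:3]; o=-R.T@M[:3,3]; r=R.T@np.array([s[0],s[1],1]); return o,r/np.linalg.norm(r)
def atz(n,u,v,z):
    o,r=ray(n,u,v); return o+r*(z-o[2])/r[2]
def proj(n,P):
    c=vision.camera_info(n); M=np.array(c['camera_from_world']); p=M[:3,:3]@np.array(P)+M[:3,3]; s=p[:2]/p[2]; s=s*(1+c['k1']*(s@s)); return np.array([s[0]*c['fx']+c['cx'],s[1]*c['fy']+c['cy']])
def tri(obs):
    A=np.zeros((3,3));b=np.zeros(3)
    for n,u,v in obs:
        o,r=ray(n,u,v);P=np.eye(3)-np.outer(r,r);A+=P;b+=P@o
    return np.linalg.solve(A,b)
E
python3 - <<'E'
from h import *
for n in('scene','top'):
    snap(n,n+'0.png'); c=vision.camera_info(n); o,r=ray(n,320,200); print(n,o.round(3),r.round(3),c['fx'])
    for t in('press','cap','holder','pepper','candle','spoon','screw_head'):
        print(t,[(np.round(d['bbox']).astype(int).tolist(),round(d['score'],2)) for d in finder.look_for(t,n)][:4])
s=arm.state();print(s)
E
```

```text
scene [-0.136 -0.081  0.78 ] [ 0.676 -0.305 -0.671] 382.163810824434
press [([228, 213, 56, 56], 0.89)]
cap [([417, 184, 40, 57], 0.85), ([237, 198, 31, 42], 0.62), ([345, 175, 36, 56], 0.57)]
holder [([302, 221, 34, 27], 0.57)]
pepper []
candle [([209, 183, 25, 48], 0.6), ([239, 200, 30, 45], 0.22)]
spoon [([214, 300, 81, 28], 0.96)]
screw_head [([279, 189, 14, 24], 0.37)]
top [ 0.418 -0.389  1.163] [ 0.103  0.004 -0.995] 379.7688916390726
press [([289, 155, 17, 15], 0.73), ([235, 175, 43, 49], 0.68)]
cap [([239, 184, 28, 25], 0.95), ([345, 185, 37, 36], 0.69), ([400, 227, 38, 34], 0.69)]
holder [([305, 194, 26, 29], 0.72)]
pepper [([290, 153, 16, 18], 0.74), ([232, 177, 50, 45], 0.32)]
candle [([228, 140, 28, 26], 0.66)]
spoon [([211, 252, 60, 12], 0.57)]
screw_head []
{'clock': 0.8, 'joints': array([ 1.16458636e+00,  1.30328383e-01,  1.48821510e+00, -6.67837773e-06,
        1.52298532e+00, -8.54209082e-02]), 'qd': array([-6.30067968e-05,  2.07768208e-04, -1.32085198e-03,  8.28383628e-04,
        2.60841412e-04,  1.22802665e-04]), 'effort': array([-4.79337523e-04, -5.69236028e+01, -5.00844705e+01, -2.70907503e-04,
        4.41245156e-04, -5.24334069e-06]), 'position': array([0.1891804 , 0.56939297, 0.40472673]), 'tool_rot': array([1.59707527e-01, 9.87164376e-01, 3.01548344e-05, 1.10042738e-05]), 'wrist_force': array([ 0.21980057, -0.19833495,  0.16832025]), 'torque': array([ 0.00329873,  0.02617057, -0.08687624]), 'gripper_force': 0.0, 'opening': 0.08542803438340356}
```

View pics/scene0.png

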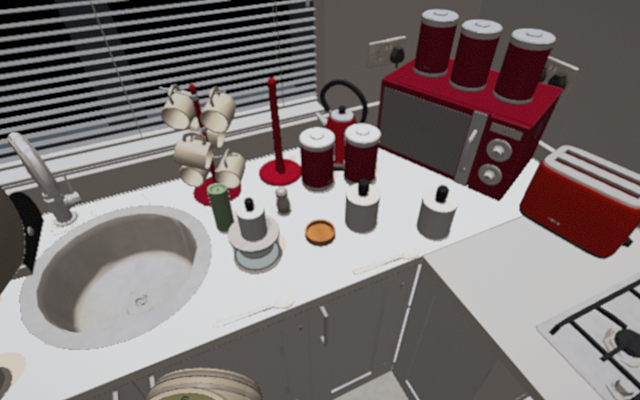

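View pics/top0.png

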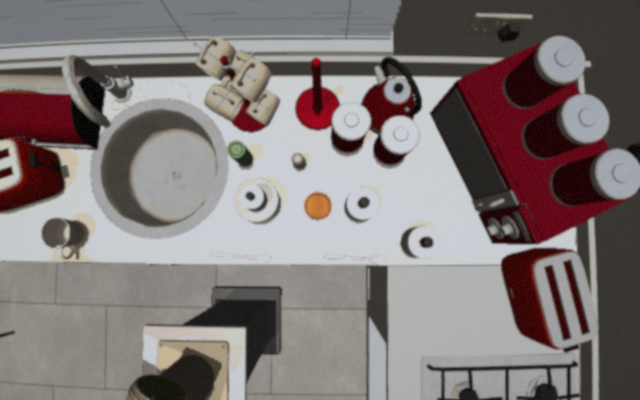

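The scene view shows the press with the cap on it at (255,235), the holder at (320,233), and two bigger caps at (362,207) and (437,212). The pepper is at (283,200) and the candle at (220,207). In the top view the press is at (258,200) and the holder at (318,206). Next I'll enlarge both views.

```bash
python3 - <<'E'
from h import *
a=cv2.imread('pics/scene0.png')[175:275,205:345]; b=cv2.imread('pics/top0.png')[130:230,215:345]
f=lambda i:cv2.resize(i,None,fx=5.7,fy=5.7,interpolation=cv2.INTER_CUBIC)
cv2.imwrite('pics/c1.png',f(a));cv2.imwrite('pics/c2.png',f(b))
bot=lambda n,bb:None
C=lambda b:(b[0]+b[2]/2,b[1]+b[3]/2)
print('holder',tri([('scene',*C([302,221,34,27])),('top',*C([305,194,26,29]))]).round(3), atz('top',318,206,.022).round(3),atz('scene',319.5,232,.022).round(3))
print('knob',tri([('scene',250,203),('top',257.5,198)]).round(3))
print('press lid',atz('top',258,201,.085))
E
```

```text
holder [ 0.514 -0.375  0.008] [ 0.518 -0.379  0.022] [ 0.511 -0.371  0.022]
knob [ 0.529 -0.212  0.175]
press lid [ 0.52656742 -0.20747002  0.085     ]
```

View pics/c1.png

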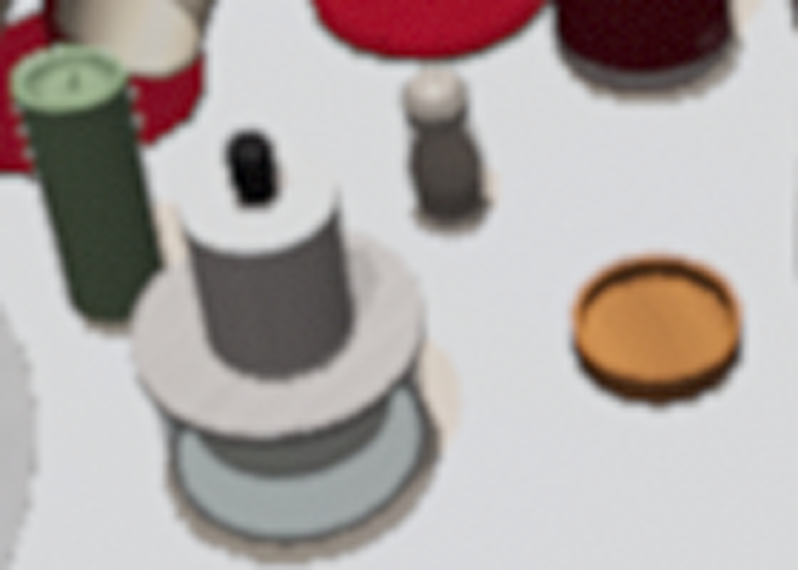

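View pics/c2.png

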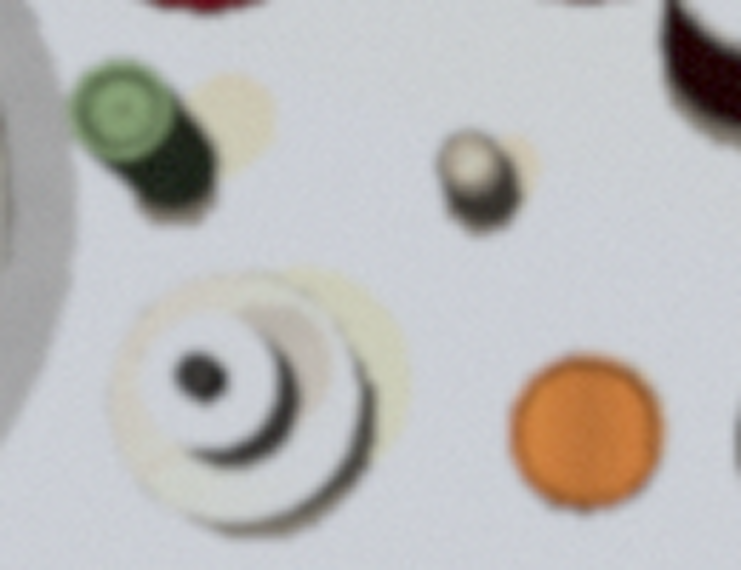

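The crops show the knob top at (250,142) in c1 and (198,370) in c2. The lid's centre is about (278,338) and (238,398). The holder's rim centre is about (657,322) and (587,430).

```bash
cat >> h.py <<'E'
sc=lambda x,y:('scene',(x+.5)/5.7-.5+205,(y+.5)/5.7-.5+175)
tp=lambda x,y:('top',(x+.5)/5.7-.5+215,(y+.5)/5.7-.5+130)
E
python3 - <<'E'
from h import *
def rep(nm,a,b,z):
    print(nm,tri([a,b]).round(4),atz(*a,z).round(4),atz(*b,z).round(4))
rep('knobtop',sc(250,142),tp(198,370),.191)
rep('captop',sc(262,200),tp(211,380),.161)
rep('lid',sc(278,338),tp(238,398),.085)
rep('holder',sc(657,322),tp(587,430),.022)
rep('pepper top',sc(436,85),tp(468,160),.09)
rep('candle top',sc(72,80),tp(123,108),.144)
# sizes check
print(np.linalg.norm(atz(*tp(108,398),.085)-atz(*tp(370,398),.085)),np.linalg.norm(atz(*sc(130,338),.085)-atz(*sc(425,338),.085)))
print(np.linalg.norm(atz(*tp(512,430),.022)-atz(*tp(662,430),.022)))
E
```

```text
knobtop [ 0.5331 -0.2019  0.1881] [ 0.5298 -0.2013  0.191 ] [ 0.5328 -0.2025  0.191 ]
captop [ 0.5321 -0.2022  0.1564] [ 0.527  -0.2014  0.161 ] [ 0.5316 -0.2029  0.161 ]
lid [ 0.5328 -0.1996  0.0726] [ 0.5216 -0.1967  0.085 ] [ 0.5311 -0.2026  0.085 ]
holder [ 0.522  -0.3772  0.0128] [ 0.5141 -0.3737  0.022 ] [ 0.5212 -0.3773  0.022 ]
pepper top [ 0.6526 -0.3176  0.084 ] [ 0.6454 -0.3161  0.09  ] [ 0.6515 -0.3175  0.09  ]
candle top [ 0.6675 -0.1518  0.1358] [ 0.6576 -0.1505  0.144 ] [ 0.6653 -0.1543  0.144 ]
0.1322356464121846 0.12809958730683169
0.07939717704815008
```

```bash
cat >> h.py <<'E'
from scipy.optimize import least_squares
def hullc(n,x,y,r,z0,z1,S=16):
    t=np.linspace(0,2*np.pi,60); P=np.array([proj(n,(x+r*np.cos(a),y+r*np.sin(a),z)) for z in(z0,z1) for a in t])
    h=cv2.convexHull(P.astype(np.float32)); m=cv2.moments(h); return np.array([m['m10'],m['m01']])/m['m00'],m['m00']
def fit(n,w,x0,r,z0,z1):
    """w: soft weight image; centroid match -> x,y"""
    v,u=np.mgrid[:w.shape[0],:w.shape[1]]; c=np.array([(u*w).sum(),(v*w).sum()])/w.sum()
    q=least_squares(lambda p:hullc(n,p[0],p[1],r,z0,z1)[0]-c,x0[:2],diff_step=1e-4).x
    return q.round(4),round(float(w.sum())),round(hullc(n,*q,r,z0,z1)[1])
def roi(w,x0,x1,y0,y1):
    m=np.zeros_like(w); m[y0:y1,x0:x1]=w[y0:y1,x0:x1]; return m
E
python3 - <<'E'
from h import *
for n,hr,kr in(('scene',(296,345,212,252),(240,258,193,214)),('top',(298,336,186,224),(243,257,188,203))):
    im=cv2.imread(f'pics/{n}0.png').astype(float)
    sat=im[...,2]-im[...,0]
    w=np.clip((sat-20)/60,0,1); print(n,'holder',fit(n,roi(w,*hr),(.52,-.376),.042,0,.022))
    g=im.max(2); w=np.clip((170-g)/110,0,1); print('knob',fit(n,roi(w,*kr),(.53,-.202),.011,.161,.191))
    print('candle' ,fit(n,roi(np.clip((im[...,1]-im[...,2]-5)/15,0,1),*((200,236,176,236) if n=='scene' else (224,256,138,172))),(.66,-.15),.026,0,.144))
E
```

```text
scene holder (array([ 0.5228, -0.3772]), 541, 702)Traceback (most recent call last):
  File "<stdin>", line 6, in <module>
  File "h.py", line 27, in fit
    q=least_squares(lambda p:hullc(n,p[0],p[1],r,z0,z1)[0]-c,x0[:2],diff_step=1e-4).x
      ~~~~~~~~~~~~~^^^^^^^^^^^^^^^^^^^^^^^^^^^^^^^^^^^^^^^^^^^^^^^^^^^^^^^^^^^^^^^^
    return func(*args, **kwargs)
    result = trf(vector_fun.fun, vector_fun.jac, x0, f0, J0, lb, ub, ftol, xtol,
                 gtol, max_nfev, x_scale, loss_function, tr_solver,
                 tr_options.copy(), verbose, callback=callback_wrapped)
    return trf_no_bounds(
        fun, jac, x0, f0, J0, ftol, xtol, gtol, max_nfev, x_scale,
        loss_function, tr_solver, tr_options, verbose, callback=callback)
    J = jac(x)
    self._update_jac()
    ~~~~~~~~~~~~~~~~^^
    self.J = self.jac_wrapped(xp_copy(self.x), f0=self.f)
             ~~~~~~~~~~~~~~~~^^^^^^^^^^^^^^^^^^^^^^^^^^^^
    J, dct = approx_derivative(
             ~~~~~~~~~~~~~~~~~^
        self.fun,
        ^^^^^^^^^
    ...<2 lines>...
        **self.finite_diff_options,
        ^^^^^^^^^^^^^^
[... 684 characters left out ...]
^^^^^^^^
  File "h.py", line 27, in <lambda>
    q=least_squares(lambda p:hullc(n,p[0],p[1],r,z0,z1)[0]-c,x0[:2],diff_step=1e-4).x
                             ~~~~~^^^^^^^^^^^^^^^^^^^^^
  File "h.py", line 22, in hullc
    t=np.linspace(0,2*np.pi,60); P=np.array([proj(n,(x+r*np.cos(a),y+r*np.sin(a),z)) for z in(z0,z1) for a in t])
                                             ~~~~^^^^^^^^^^^^^^^^^^^^^^^^^^^^^^^^^^^
  File "h.py", line 12, in proj
    c=vision.camera_info(n); M=np.array(c['camera_from_world']); p=M[:3,:3]@np.array(P)+M[:3,3]; s=p[:2]/p[2]; s=s*(1+c['k1']*(s@s)); return np.array([s[0]*c['fx']+c['cx'],s[1]*c['fy']+c['cy']])
ValueError: time passes only in moves, steps and waits
```

```bash
cat >> h.py <<'E'
import functools
class V: pass
CI={}
def ci(n):
    if n not in CI: CI[n]=vision.camera_info(n)
    return CI[n]
E
sed -i 's/c=vision.camera_info(n)/c=ci(n)/' h.py
cat > m.py <<'E'
from h import *
for n,hr,kr in(('scene',(296,345,212,252),(240,258,193,213)),('top',(298,336,186,224),(243,257,188,203))):
    im=cv2.imread(f'pics/{n}0.png').astype(float)
    g=im.max(2); sat=(g-im.min(2))/np.maximum(g,1)
    w=np.clip((sat-.15)/.35,0,1); print(n,'holder',fit(n,roi(w,*hr),(.52,-.376),.042,0,.022))
    w=np.clip((170-g)/110,0,1); print('knob',fit(n,roi(w,*kr),(.53,-.202),.011,.161,.191))
    print('candle' ,fit(n,roi(np.clip((im[...,1]-im[...,2]-3)/10,0,1),*((200,236,176,236) if n=='scene' else (224,256,138,172))),(.66,-.15),.026,0,.144))
E
python3 m.py
```

```text
scene holder (array([ 0.5209, -0.3765]), 597, 704)
knob (array([ 0.53  , -0.2003]), 95, 140)
candle (array([ 0.6801, -0.15  ]), 526, 979)
top holder (array([ 0.5207, -0.377 ]), 559, 613)
knob (array([ 0.531 , -0.2016]), 49, 75)
candle (array([ 0.6743, -0.1431]), 360, 519)
```

Two-view fits agree: the holder is at about (0.5207, -0.377) and the cap knob at about (0.5305, -0.201). Now I'll move toward the cap.

Request:
servo_tool(
  moves=[0,0,0.15,-0.038,-0.042,0,-1,0,0,0.3,-0.076,-0.084,0,-1,0,0,0.45,-0.114,-0.126,0,-1,0,0,0.6,-0.152,-0.168,0,-1,0,0,0.75,-0.19,-0.21,0,-1,0,0,0.9,-0.228,-0.252,0,-1,0,0,1.05,-0.266,-0.294,0,-1,0,0,1.2,-0.304,-0.336,0,-1,0,0,1.35,-0.342,-0.378,0,-1,0,0,1.5,-0.38,-0.42,0,-1],
)

```text
clock: 2.05
position: [0.4177, 0.0492, 0.4052]
tool_rot: [0.791, 0.611, 0.001, 0.0]
wrist_force: [0.8, 0.8, 0.6]
opening: 0.0853
gripper_force: 0.0
```

```bash
cat > go.py <<'E'
from h import *
import sys
from scipy.spatial.transform import Rotation as R
s=arm.state(); r=R.from_quat(s['tool_rot'])
def to(x,y,z):
    print('tool shift',r.inv().apply(np.array([x,y,z])-s['position']).round(4))
yt=r.apply([0,1,0]); print('clk',round(s['clock'],2),'pos',s['position'].round(4),'zt',r.apply([0,0,1]).round(3),'yaw_y',np.degrees(np.arctan2(yt[1],yt[0])).round(2),'j6',s['joints'][5].round(3),'F',s['wrist_force'].round(2),'T',s['torque'].round(3),'op',round(s['opening'],4),'gf',round(s['gripper_force'],1))
if len(sys.argv)>3: to(*map(float,sys.argv[1:4]))
E
python3 go.py .5305 -.2013 .40
```

```text
clk 2.05 pos [0.4177 0.0492 0.4052] zt [ 0.001  0.    -1.   ] yaw_y -14.61 j6 0.25 F [0.85 0.83 0.56] T [ 0.027 -0.008 -0.019] op 0.0853 gf 0.0
tool shift [-0.2139  0.1723  0.0053]
```

Request:
servo_tool(
  moves=[0,0,0,-0.043,0.0345,0,-1,0,0,0,-0.086,0.069,0,-1,0,0,0,-0.128,0.1035,0,-1,0,0,0,-0.171,0.138,0,-1,0,0,0,-0.214,0.1725,0.005,-1,0,0,0,-0.214,0.1725,0.025,-1,0,0,0,-0.214,0.1725,0.045,-1,0,0,0,-0.214,0.1725,0.06,-1,0,0,0,-0.214,0.1725,0.067,-1,0,0,0,-0.214,0.1725,0.067,0.2],
  squeeze=40,
)

```text
clock: 3.3
position: [0.5314, -0.1983, 0.3374]
tool_rot: [0.789, 0.614, -0.0, -0.0]
wrist_force: [-0.2, -0.1, 0.7]
opening: 0.0697
gripper_force: 0.0
```

```bash
python3 go.py .5305 -.2013 .338
```

```text
clk 3.3 pos [ 0.5314 -0.1983  0.3374] zt [-0.  0. -1.] yaw_y -14.27 j6 -0.198 F [-0.16 -0.15  0.69] T [-0.017 -0.045  0.03 ] op 0.0697 gf 0.0
tool shift [-0.0032 -0.0001 -0.0006]
```

Request:
servo_tool(
  moves=[0,0,0,-0.003,0,0,0.9,0,0,0,-0.003,0,0,1,0,0,0,-0.003,0,0,1,0,0,0,-0.003,0,0,1,0,0,0,-0.003,0,0,1,0,0,0,-0.003,0,0,1,0,0,0,-0.003,0,-0.005,1,0,0,0,-0.003,0,-0.03,1,0,0,0,-0.003,0,-0.06,1,0,0,0,-0.003,0,-0.09,1],
  squeeze=40,
)

```text
clock: 4.55
position: [0.5307, -0.2018, 0.4281]
tool_rot: [0.79, 0.613, -0.0, -0.0]
wrist_force: [0.1, -0.4, -1.0]
opening: 0.0206
gripper_force: 39.2
```

```bash
python3 go.py .5207 -.377 .428; python3 -c "
from h import *
im=snap('scene','s1.png')[130:290,180:400,::-1]; cv2.imwrite('pics/s1c.png',cv2.resize(im,None,fx=3.6,fy=3.6,interpolation=cv2.INTER_CUBIC))"
```

```text
clk 4.55 pos [ 0.5307 -0.2018  0.4281] zt [-0.001  0.001 -1.   ] yaw_y -14.32 j6 -0.204 F [ 0.08 -0.37 -0.99] T [-0.005  0.021  0.037] op 0.0206 gf 39.2
tool shift [-0.1722  0.0337  0.    ]
```

View pics/s1c.png

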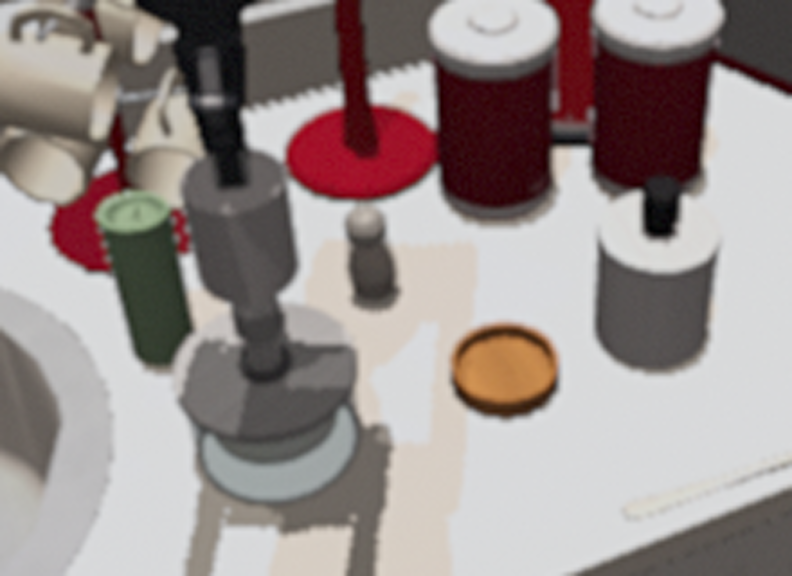

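The cap is held at crop (240,225). The screw head now shows at (262,325), with the boss at (265,362). I'll carry the cap over the holder.

Request:
servo_tool(
  moves=[0,0,0,-0.043,0.0085,0,1,0,0,0,-0.086,0.017,0,1,0,0,0,-0.129,0.0255,0,1,0,0,0,-0.172,0.034,0,1,0,0,0,-0.172,0.034,0.03,1,0,0,0,-0.172,0.034,0.06,1,0,0,0,-0.172,0.034,0.09,1,0,0,0,-0.172,0.034,0.115,1,0,0,0,-0.172,0.034,0.125,1,0,0,0,-0.172,0.034,0.125,1],
)

```text
clock: 5.85
position: [0.521, -0.3768, 0.3019]
tool_rot: [0.79, 0.613, -0.0, -0.001]
wrist_force: [0.0, 0.1, -1.4]
opening: 0.0202
gripper_force: 39.4
```

```bash
python3 go.py .5207 -.377 .303; python3 -c "
from h import *
im=snap('scene','s2.png')[160:280,260:400,::-1]; t=snap('top','t2.png')[160:250,270:370,::-1]
f=lambda i,w:cv2.resize(i,(w,480),interpolation=cv2.INTER_CUBIC)
cv2.imwrite('pics/s2c.png',np.hstack([f(im,400)[:, :],f(t,400)]))
# predicted centres: rim of cap at z~.05 and holder ring
print(proj('scene',(.5207,-.377,.05)),proj('top',(.5207,-.377,.05)))"
```

```text
clk 5.85 pos [ 0.521  -0.3768  0.3019] zt [-0.001  0.001 -1.   ] yaw_y -14.32 j6 -0.456 F [ 0.01  0.13 -1.39] T [-0.004 -0.006 -0.034] op 0.0202 gf 39.4
tool shift [-0.0003 -0.0002 -0.0011]
[319.84711677 221.89816644] [317.37022281 204.34299293]
```

View pics/s2c.png

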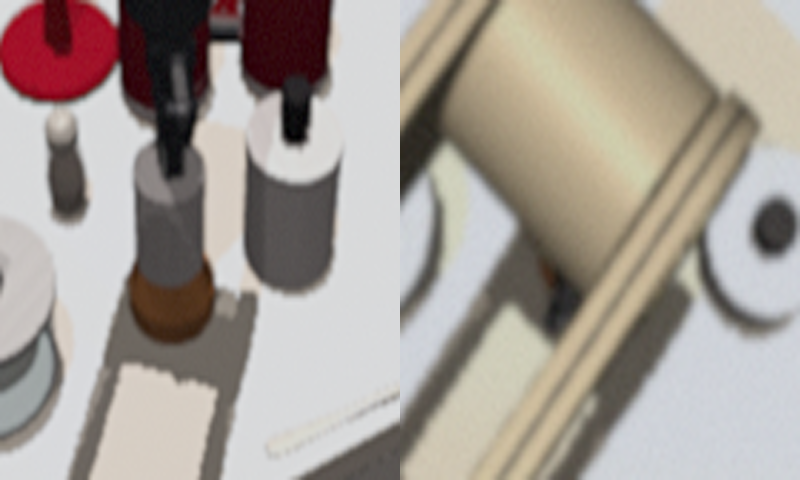

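Request:
servo_tool(
  moves=[0,0,0,0,-0.0005,0.008,1,0,0,0,0,-0.0005,0.016,1,0,0,0,0,-0.0005,0.022,1,0,0,0,0,-0.0005,0.026,1,0,0,0,0,-0.0005,0.029,1,0,0,0,0,-0.0005,0.032,1,0,0,0,0,-0.0005,0.034,1,0,0,0,0,-0.0005,0.036,1,0,0,0,0,-0.0005,0.037,1,0,0,0,0,-0.0005,0.037,1],
  squeeze=25,
)

```text
clock: 7.2
position: [0.5207, -0.3769, 0.2657]
tool_rot: [0.79, 0.613, -0.0, -0.0]
wrist_force: [0.5, -0.0, -0.9]
opening: 0.0203
gripper_force: 39.4
```

```bash
python3 go.py .5207 -.377 .2605
```

```text
clk 7.2 pos [ 0.5207 -0.3769  0.2657] zt [-0.  0. -1.] yaw_y -14.32 j6 -0.456 F [ 0.49 -0.03 -0.9 ] T [ 0.003 -0.003  0.036] op 0.0203 gf 39.4
tool shift [-0.0001  0.      0.0052]
```

Request:
servo_tool(
  moves=[0,0,0,0,0,0.003,1,0,0,0,0,0,0.005,1,0,0,0,0,0,0.006,1,0,0,0,0,0,0.006,1,0,0,0,0,0,0.006,0.06,0,0,0,0,0,0.006,0.06,0,0,0,0,0,0.006,0.06,0,0,0,0,0,-0.01,0.06,0,0,0,0,0,-0.045,0.06,0,0,0,0,0,-0.085,0.06],
)

```text
clock: 8.45
position: [0.5206, -0.3767, 0.3521]
tool_rot: [0.79, 0.613, -0.0, -0.0]
wrist_force: [-0.3, -0.2, 0.0]
opening: 0.0401
gripper_force: 0.0
```

```bash
python3 go.py .5305 -.2013 .35; python3 -c "
from h import *
im=snap('scene','s3.png')[150:270,205:365,::-1]
cv2.imwrite('pics/s3c.png',cv2.resize(im,None,fx=5,fy=5,interpolation=cv2.INTER_CUBIC))
# cap knob centre & size in holder, predicted
for z in(.084,.114): print(proj('scene',(.5207,-.377,z)))
for p in((.53,-.202,.147),(.53,-.202,.121),(.53,-.202,.091),(.53,-.202,.085)): print(p,proj('scene',p),(proj('scene',p)-[205,150])*5)
"
```

```text
clk 8.45 pos [ 0.5206 -0.3767  0.3521] zt [-0.  0. -1.] yaw_y -14.32 j6 -0.456 F [-0.26 -0.18  0.01] T [-0.009  0.001 -0.03 ] op 0.0401 gf 0.0
tool shift [ 0.1724 -0.0338  0.0022]
[319.73510253 212.77326688]
[319.63191544 204.369103  ]
(0.53, -0.202, 0.147) [251.17658332 213.08041111] [230.8829166  315.40205554]
(0.53, -0.202, 0.121) [252.56152052 220.77333293] [237.80760258 353.86666463]
(0.53, -0.202, 0.091) [254.09559453 229.29779812] [245.47797265 396.4889906 ]
(0.53, -0.202, 0.085) [254.39455524 230.95943145] [246.97277618 404.79715725]
```

View pics/s3c.png

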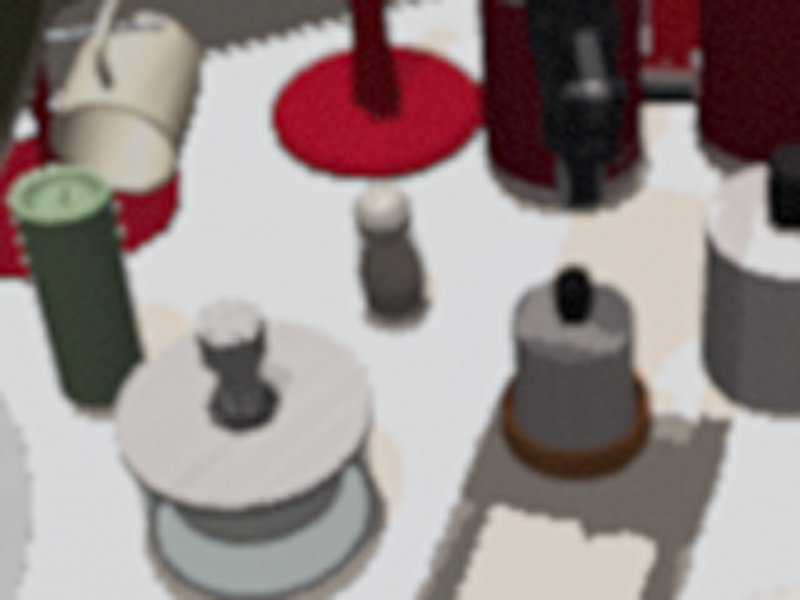

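The cap stands upright in the holder at crop (573,370). The screw head's top face is near (231,322), the boss near (243,402), and the lid spans columns 117–373. Next I'll take the head's centre and yaw from the top view.

```bash
python3 -c "
from h import *
t=snap('top','t3.png')[170:230,225:295,::-1]; s=cv2.imread('pics/s3.png')[200:240,230:270]
f=lambda i,k:cv2.resize(i,None,fx=k,fy=k,interpolation=cv2.INTER_CUBIC)
A=f(t,6.5)[:390,:455];B=f(s,8.5);B=cv2.copyMakeBorder(B,0,390-B.shape[0],0,0,cv2.BORDER_CONSTANT)
cv2.imwrite('pics/h3.png',np.hstack([A,B]));print(A.shape,B.shape)
for p in((.53,-.202,.147),(.53,-.202,.091),(.53,-.202,.085)): print((proj('top',p)-[225,170])*6.5)
"
```

```text
(390, 455, 3) (390, 340, 3)
[176.80582827 178.26399121]
[199.93737429 192.29164856]
[202.27563694 193.70945189]
```

View pics/h3.png

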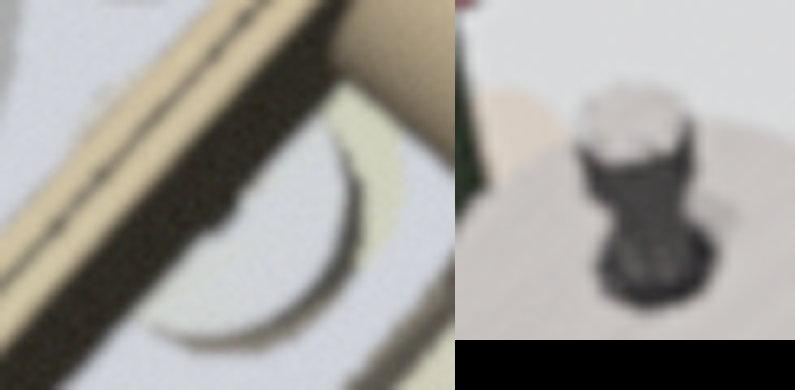

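```bash
cat > hex.py <<'E'
from h import *
def hexfit(f,zt=.146,x0=.5285,y0=-.202):
    g=cv2.imread(f,0); S=8; G=cv2.resize(g[195:245,235:275],None,fx=S,fy=S,interpolation=cv2.INTER_CUBIC).astype(float)
    P=lambda x,y,z:((proj('scene',(x,y,z))-[235,195]+.5)*S-.5)
    out=[]
    for yaw in range(-30,30,3):
        for dx in np.arange(-6,7,1.5)*1e-3:
            for dy in np.arange(-3,4,1.5)*1e-3:
                a=np.radians(yaw+60*np.arange(6)); X=x0+dx+.01732*np.cos(a);Y=y0+dy+.01732*np.sin(a)
                t=np.array([P(x,y,zt) for x,y in zip(X,Y)]); b=np.array([P(x,y,zt-.026) for x,y in zip(X,Y)])
                mt=np.zeros(G.shape,np.uint8); ms=mt.copy()
                cv2.fillPoly(mt,[np.int32(t)],1); cv2.fillPoly(ms,[cv2.convexHull(np.int32(np.vstack([t,b])))],1); ms[mt>0]=0
                out.append((G[mt>0].mean()-G[ms>0].mean()-.3*G[ms>0].std()-.3*G[mt>0].std(),yaw,round(x0+dx,4),round(y0+dy,4)))
    out.sort(reverse=True); return out
if __name__=='__main__':
    o=hexfit('pics/s3.png')
    for k in o[:6]: print(k)
    for y in range(-30,30,6): print(y,round(max(k[0] for k in o if k[1]==y),1),end=' ')
E
python3 hex.py
```

```text
(np.float64(90.28044778821402), -9, np.float64(0.5315), np.float64(-0.2005))
(np.float64(89.8772687105695), -9, np.float64(0.5315), np.float64(-0.199))
(np.float64(89.85778737299005), -12, np.float64(0.5315), np.float64(-0.2005))
(np.float64(89.39609392771601), -12, np.float64(0.5315), np.float64(-0.199))
(np.float64(89.15136587212854), -9, np.float64(0.53), np.float64(-0.199))
(np.float64(88.90343044564739), -12, np.float64(0.53), np.float64(-0.199))
-30 84.2 -24 85.2 -18 87.7 -12 89.9 -6 88.4 0 84.7 6 82.8 12 82.4 18 82.9 24 83.5
```

Head corner yaw is about -10° with the centre at about (0.530, -0.201). I'll grip across the flats at yaw 20°.

Request:
servo_tool(
  moves=[0,0,-0.15,0.043,-0.0085,0,-1,0,0,-0.3,0.086,-0.017,0,-1,0,0,-0.45,0.129,-0.0255,0,-1,0,0,-0.6,0.172,-0.034,0,-1,0,0,-0.6,0.172,-0.034,0.02,-1,0,0,-0.6,0.172,-0.034,0.04,-1,0,0,-0.6,0.172,-0.034,0.06,-1,0,0,-0.6,0.172,-0.034,0.078,-1,0,0,-0.6,0.172,-0.034,0.078,-0.06,0,0,-0.6,0.172,-0.034,0.078,-0.06],
  squeeze=20,
)

```text
clock: 9.8
position: [0.5305, -0.2022, 0.273]
tool_rot: [0.573, 0.819, 0.0, 0.0]
wrist_force: [0.3, -0.2, 0.1]
opening: 0.0518
gripper_force: 0.0
```

```bash
python3 go.py .530 -.201 .274
```

```text
clk 9.8 pos [ 0.5305 -0.2022  0.273 ] zt [ 0. -0. -1.] yaw_y 20.02 j6 -0.804 F [ 0.27 -0.18  0.12] T [-0.011 -0.05   0.001] op 0.0518 gf 0.0
tool shift [ 0.0013 -0.     -0.001 ]
```

Request:
servo_tool(
  moves=[0,0,0,0.001,0,0,0.1,0,0,0,0.001,0,0,0.2,0,0,0,0.001,0,0,0.26,0,0,0,0.001,0,0,0.3,0,0,0,0.001,0,0,0.35,0,0,0,0.001,0,0,0.4,0,0,0,0.001,0,0,0.4,0,0,0,0.001,0,0,0.4,0,0,0,0.001,0,0,0.4,0,0,0,0.001,0,0,0.4],
  squeeze=20,
)

```text
clock: 11.05
position: [0.5305, -0.2009, 0.2735]
tool_rot: [0.573, 0.819, 0.0, 0.001]
wrist_force: [5.1, 0.3, 4.9]
opening: 0.0332
gripper_force: 19.9
```

```bash
python3 go.py; python3 -c "
from h import *
snap('scene','s4.png')"
```

```text
clk 11.05 pos [ 0.5305 -0.2009  0.2735] zt [ 0.002 -0.001 -1.   ] yaw_y 20.06 j6 -0.803 F [5.13 0.32 4.91] T [ 0.161 -0.781 -0.077] op 0.0332 gf 19.9
```

Request:
servo_tool(
  moves=[0,0,0,0,0.001,0,0.06,0,0,0,0,0.001,0,0.06,0,0,0.13,0,0.001,0,0.06,0,0,0.26,0,0.001,0,0.06,0,0,0.39,0,0.001,0,0.06,0,0,0.52,0,0.001,0,0.06,0,0,0.52,0,0.001,0,0.25,0,0,0.52,0,0.001,0,0.4,0,0,0.52,0,0.001,0,0.4,0,0,0.52,0,0.001,0,0.4],
  squeeze=20,
)

```text
clock: 12.35
position: [0.5308, -0.2006, 0.2725]
tool_rot: [0.764, 0.645, -0.0, -0.0]
wrist_force: [1.0, -2.4, -2.1]
opening: 0.0305
gripper_force: 20.1
```

```bash
python3 go.py; python3 -c "
from h import *
snap('scene','s5.png')
a=[cv2.resize(cv2.imread('pics/%s.png'%f)[190:245,225:275],None,fx=8,fy=8,interpolation=cv2.INTER_CUBIC) for f in('s3','s5')]
cv2.imwrite('pics/h5.png',np.hstack(a))"
```

```text
clk 12.35 pos [ 0.5308 -0.2006  0.2725] zt [-0. -0. -1.] yaw_y -9.7 j6 -0.282 F [ 1.04 -2.38 -2.14] T [-0.332 -0.214  0.036] op 0.0305 gf 20.1
```

View pics/h5.png

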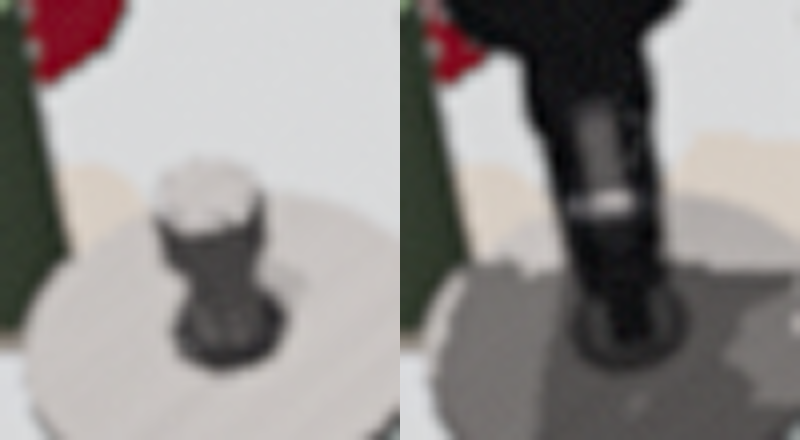

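The fingers straddle the head at crop right (615,215), and at this yaw they hide it from the scene camera. The opening of 30.5 mm shows the flats are nearly aligned. I'll open to about 2.5 mm of play and turn backward.

Request:
servo_tool(
  moves=[0,0,0,0,0,0,0.24,0,0,0,0,0,0,0.24,0,0,-0.05,0,0,0,0.24,0,0,-0.1,0,0,0,0.24,0,0,-0.15,0,0,0,0.24,0,0,-0.2,0,0,0,0.24,0,0,-0.25,0,0,0,0.24,0,0,-0.3,0,0,0,0.24,0,0,-0.35,0,0,0,0.24,0,0,-0.35,0,0,0,0.24],
  squeeze=20,
)

```text
clock: 13.65
position: [0.531, -0.2004, 0.2728]
tool_rot: [0.641, 0.768, 0.0, -0.0]
wrist_force: [0.4, -0.6, 0.3]
opening: 0.0321
gripper_force: 1.2
```

```bash
python3 go.py; cat > dz.py <<'E'
from h import *
import sys
def strip(f): return cv2.imread(f,0)[200:245,238:268].astype(float)
f=sys.argv[1]; snap('scene',f)
if len(sys.argv)>2:
    a,b=strip('pics/'+sys.argv[2]),strip('pics/'+f); print('absdiff',np.abs(a-b).mean().round(2))
    print('col profile',b[:,10:18].mean(1).astype(int).tolist())
E
python3 dz.py d0.png s5.png
```

```text
clk 13.65 pos [ 0.531  -0.2004  0.2728] zt [ 0.  0. -1.] yaw_y 10.31 j6 -0.631 F [ 0.36 -0.56  0.33] T [-0.008 -0.037 -0.014] op 0.0321 gf 1.2
absdiff 29.24
col profile [23, 30, 35, 38, 38, 34, 31, 26, 24, 21, 24, 23, 25, 25, 25, 28, 35, 34, 31, 26, 28, 30, 30, 37, 43, 49, 53, 53, 53, 55, 53, 54, 53, 45, 39, 43, 64, 82, 88, 90, 89, 85, 82, 81, 80]
```

Request:
servo_tool(
  moves=[0,0,-0.02,0,0,0,0.24,0,0,-0.04,0,0,0,0.24,0,0,-0.06,0,0,0,0.24,0,0,-0.08,0,0,0,0.24,0,0,-0.1,0,0,0,0.24,0,0,-0.12,0,0,0,0.24,0,0,-0.14,0,0,0,0.24,0,0,-0.16,0,0,0,0.24,0,0,-0.16,0,0,0,0.24,0,0,-0.16,0,0,0,0.24],
)

```text
clock: 14.95
position: [0.531, -0.2005, 0.2728]
tool_rot: [0.577, 0.817, 0.0, 0.0]
wrist_force: [0.4, -0.4, 4.1]
opening: 0.0327
gripper_force: 2.3
```

```bash
python3 go.py; python3 dz.py d1.png d0.png
```

```text
clk 14.95 pos [ 0.531  -0.2005  0.2728] zt [ 0. -0. -1.] yaw_y 19.48 j6 -0.791 F [ 0.41 -0.4   4.12] T [ 0.07  -0.064 -0.078] op 0.0327 gf 2.3
absdiff 16.45
col profile [21, 20, 20, 19, 17, 16, 17, 16, 15, 18, 21, 21, 20, 22, 29, 42, 49, 48, 44, 39, 40, 42, 44, 48, 56, 59, 60, 61, 62, 63, 62, 60, 55, 44, 38, 47, 69, 84, 88, 87, 88, 85, 82, 81, 81]
```

Request:
servo_tool(
  moves=[0,0,-0.015,0,0,0,0.24,0,0,-0.03,0,0,0,0.24,0,0,-0.045,0,0,0,0.24,0,0,-0.06,0,0,0,0.24,0,0,-0.075,0,0,0,0.24,0,0,-0.09,0,0,0,0.24,0,0,-0.105,0,0,0,0.24,0,0,-0.12,0,0,0,0.24,0,0,-0.12,0,0,0,0.24,0,0,-0.12,0,0,0,0.24],
)

```text
clock: 16.25
position: [0.5309, -0.2005, 0.2727]
tool_rot: [0.527, 0.85, 0.0, 0.0]
wrist_force: [1.6, 0.8, 3.0]
opening: 0.0324
gripper_force: 2.6
```

```bash
python3 go.py; python3 dz.py d2.png d1.png; python3 -c "
from h import *
a=[cv2.resize(cv2.imread('pics/%s.png'%f)[195:240,230:275],(390,390),interpolation=cv2.INTER_CUBIC) for f in('d0','d2')]
cv2.imwrite('pics/hd.png',cv2.convertScaleAbs(np.hstack(a),alpha=1.8))"
```

```text
clk 16.25 pos [ 0.5309 -0.2005  0.2727] zt [ 0.  0. -1.] yaw_y 26.35 j6 -0.911 F [1.58 0.84 3.01] T [ 0.019 -0.263 -0.051] op 0.0324 gf 2.6
absdiff 9.77
col profile [18, 18, 18, 17, 16, 17, 16, 15, 18, 18, 18, 20, 20, 24, 31, 42, 48, 51, 51, 45, 45, 48, 51, 57, 61, 64, 64, 65, 64, 65, 63, 62, 55, 47, 40, 47, 69, 84, 88, 90, 89, 85, 82, 81, 81]
```

View pics/hd.png

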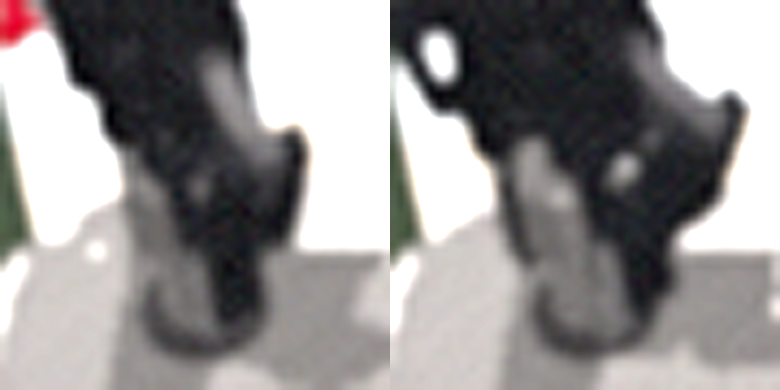

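The head's left side shows at u≈244–252, v≈211–225 between the finger and the boss. I've now used all 10 views, so I'll track its lower edge in numbers.

```bash
cat > pt.py <<'E'
from h import *
import sys
g=cv2.imread('pics/'+sys.argv[1],0)
print('   u',list(range(241,255)))
for v in range(206,238): print(v,g[v,241:255].tolist())
E
python3 pt.py d2.png
python3 -c "
from h import *
for y in (-.185,-.201,-.218):
  for z in (.147,.121,.113,.091): print(y,z,proj('scene',(.53,y,z)).round(1))"
```

```text
u [241, 242, 243, 244, 245, 246, 247, 248, 249, 250, 251, 252, 253, 254]
206 [18, 18, 20, 14, 16, 18, 15, 18, 17, 17, 17, 16, 17, 17]
207 [11, 17, 18, 21, 18, 18, 17, 15, 18, 17, 15, 16, 16, 13]
208 [14, 17, 22, 24, 25, 21, 19, 20, 21, 17, 15, 19, 21, 16]
209 [17, 21, 13, 19, 21, 17, 16, 19, 19, 17, 19, 19, 16, 17]
210 [12, 17, 17, 24, 28, 33, 30, 21, 16, 19, 21, 18, 17, 20]
211 [10, 13, 17, 36, 56, 67, 56, 30, 14, 21, 17, 18, 26, 20]
212 [19, 14, 27, 51, 72, 82, 71, 42, 19, 14, 19, 20, 18, 17]
213 [63, 36, 35, 58, 82, 85, 74, 49, 21, 15, 22, 16, 21, 19]
214 [113, 61, 45, 61, 81, 86, 77, 60, 41, 26, 22, 22, 15, 20]
215 [136, 73, 43, 58, 82, 84, 81, 73, 64, 51, 33, 21, 14, 28]
216 [149, 74, 32, 54, 80, 81, 82, 81, 82, 73, 46, 23, 14, 28]
217 [155, 83, 30, 46, 70, 74, 79, 87, 97, 88, 60, 27, 12, 18]
218 [147, 86, 38, 39, 57, 66, 70, 82, 93, 88, 67, 34, 17, 15]
219 [125, 81, 40, 31, 49, 60, 62, 66, 72, 73, 61, 39, 16, 16]
220 [105, 76, 46, 32, 46, 59, 60, 61, 65, 69, 64, 46, 24, 16]
221 [107, 89, 57, 32, 42, 58, 60, 61, 64, 71, 67, 52, 30, 21]
222 [112, 100, 71, 37, 39, 57, 61, 59, 63, 
[... 599 characters left out ...]
2 [115, 113, 103, 86, 76, 62, 43, 39, 45, 56, 61, 60, 60, 60]
233 [114, 108, 95, 82, 79, 69, 50, 39, 39, 42, 47, 45, 50, 55]
234 [113, 107, 93, 81, 82, 75, 59, 45, 35, 35, 38, 36, 39, 47]
235 [114, 108, 93, 81, 82, 79, 72, 62, 49, 44, 38, 38, 41, 47]
236 [112, 103, 86, 80, 83, 83, 84, 77, 71, 65, 57, 55, 60, 75]
237 [114, 103, 86, 80, 82, 83, 84, 82, 80, 78, 74, 73, 78, 95]
-0.185 0.147 [244.3 215.2]
-0.185 0.121 [245.8 222.9]
-0.185 0.113 [246.2 225.2]
-0.185 0.091 [247.5 231.4]
-0.201 0.147 [250.8 213.2]
-0.201 0.121 [252.2 220.9]
-0.201 0.113 [252.6 223.2]
-0.201 0.091 [253.7 229.4]
-0.218 0.147 [257.6 211.1]
-0.218 0.121 [258.9 218.8]
-0.218 0.113 [259.2 221.1]
-0.218 0.091 [260.3 227.3]
```

Request:
servo_tool(
  moves=[0,0,-0.015,0,0,0,0.24,0,0,-0.03,0,0,0,0.24,0,0,-0.045,0,0,0,0.24,0,0,-0.06,0,0,0,0.24,0,0,-0.075,0,0,0,0.24,0,0,-0.09,0,0,0,0.24,0,0,-0.105,0,0,0,0.24,0,0,-0.12,0,0,0,0.24,0,0,-0.12,0,0,0,0.24,0,0,-0.12,0,0,0,0.24],
)

```text
clock: 17.55
position: [0.5309, -0.2005, 0.2728]
tool_rot: [0.475, 0.88, 0.0, 0.0]
wrist_force: [2.3, 0.0, 4.6]
opening: 0.0324
gripper_force: 3.6
```

```bash
python3 go.py; python3 dz.py d3.png d2.png; python3 pt.py d3.png
```

```text
clk 17.55 pos [ 0.5309 -0.2005  0.2728] zt [ 0. -0. -1.] yaw_y 33.23 j6 -1.031 F [2.34 0.01 4.59] T [ 0.01  -0.454 -0.016] op 0.0324 gf 3.6
absdiff 8.92
col profile [17, 18, 17, 16, 17, 16, 18, 16, 21, 28, 30, 27, 28, 33, 40, 48, 56, 64, 63, 53, 53, 57, 59, 61, 63, 64, 63, 65, 65, 67, 66, 64, 58, 46, 40, 47, 69, 84, 88, 90, 89, 85, 82, 81, 81]
   u [241, 242, 243, 244, 245, 246, 247, 248, 249, 250, 251, 252, 253, 254]
206 [17, 20, 15, 18, 15, 12, 16, 19, 18, 19, 19, 19, 17, 19]
207 [13, 14, 19, 15, 20, 18, 13, 17, 15, 13, 19, 14, 17, 19]
208 [19, 20, 23, 23, 20, 28, 43, 41, 26, 16, 17, 16, 18, 16]
209 [19, 16, 19, 19, 23, 48, 77, 81, 42, 15, 19, 20, 19, 17]
210 [16, 13, 15, 19, 31, 58, 88, 85, 40, 19, 18, 18, 17, 22]
211 [13, 14, 18, 34, 54, 73, 80, 70, 34, 17, 16, 19, 18, 23]
212 [9, 14, 23, 49, 73, 83, 83, 71, 44, 17, 18, 20, 22, 18]
213 [16, 17, 32, 60, 79, 85, 83, 77, 59, 34, 19, 20, 20, 17]
214 [34, 29, 38, 62, 83, 83, 84, 81, 71, 51, 33, 22, 16, 16]
215 [58, 43, 39, 59, 81, 85, 82, 81, 77, 69, 58, 38, 22, 18]
216 [77, 47, 34, 57, 81, 82, 80, 83, 89, 88, 77, 54, 25, 12]
217 [88,
[... 613 characters left out ...]
227 [114, 118, 115, 105, 84, 76, 65, 65, 70, 68, 68, 68, 66, 60]
228 [116, 117, 114, 102, 84, 71, 55, 56, 67, 69, 67, 68, 69, 65]
229 [115, 114, 110, 97, 81, 66, 46, 54, 68, 68, 69, 67, 75, 75]
230 [115, 116, 109, 95, 75, 56, 44, 49, 61, 69, 68, 68, 76, 72]
231 [115, 114, 108, 93, 76, 54, 42, 44, 57, 65, 68, 66, 69, 73]
232 [115, 111, 103, 85, 77, 62, 45, 39, 47, 57, 60, 59, 62, 69]
233 [113, 108, 96, 83, 79, 71, 49, 41, 37, 42, 43, 45, 48, 53]
234 [114, 108, 96, 83, 81, 74, 60, 43, 38, 35, 35, 38, 41, 48]
235 [113, 107, 92, 83, 81, 81, 74, 62, 50, 43, 40, 36, 40, 50]
236 [113, 103, 87, 80, 82, 83, 81, 80, 71, 64, 57, 56, 58, 75]
237 [113, 102, 83, 80, 81, 82, 81, 82, 82, 79, 76, 74, 76, 95]
```

No drop yet: the highlighted edge at v≈217 hasn't moved. I'll add a brief release at the end of each step so friction can't hold the screw up.

Request:
servo_tool(
  moves=[0,0,-0.02,0,0,0,0.24,0,0,-0.04,0,0,0,0.24,0,0,-0.06,0,0,0,0.24,0,0,-0.08,0,0,0,0.24,0,0,-0.1,0,0,0,0.24,0,0,-0.12,0,0,0,0.24,0,0,-0.12,0,0,0,0.24,0,0,-0.12,0,0,0,0.1,0,0,-0.12,0,0,0,0.1,0,0,-0.12,0,0,0,0.24],
)

```text
clock: 18.85
position: [0.5306, -0.2001, 0.2719]
tool_rot: [0.422, 0.907, 0.0, -0.001]
wrist_force: [0.7, 3.0, -1.3]
opening: 0.0326
gripper_force: 2.8
```

```bash
cat > pt.py <<'E'
from h import *
import sys
g=cv2.imread('pics/'+sys.argv[1],0).astype(float)
for u in(247,249,251,253): print(u,g[207:234,u].astype(int).tolist())
E
python3 go.py; python3 dz.py d4.png d3.png; python3 pt.py d4.png
```

```text
clk 18.85 pos [ 0.5306 -0.2001  0.2719] zt [-0.001  0.001 -1.   ] yaw_y 40.12 j6 -1.152 F [ 0.69  3.01 -1.28] T [ 0.298 -0.056 -0.021] op 0.0326 gf 2.8
absdiff 8.17
col profile [17, 18, 17, 17, 18, 18, 14, 15, 24, 35, 36, 34, 34, 37, 40, 51, 62, 73, 70, 59, 59, 63, 64, 63, 63, 62, 62, 63, 64, 67, 66, 63, 56, 45, 40, 47, 68, 84, 88, 90, 90, 87, 82, 80, 81]
247 [29, 85, 141, 142, 109, 86, 84, 83, 80, 78, 78, 70, 63, 60, 61, 62, 60, 57, 58, 66, 63, 53, 48, 44, 40, 43, 51]
249 [17, 32, 58, 61, 61, 67, 72, 75, 80, 88, 100, 93, 71, 64, 65, 61, 59, 61, 64, 67, 67, 67, 67, 63, 55, 45, 36]
251 [14, 15, 17, 14, 17, 21, 21, 37, 66, 85, 103, 95, 77, 71, 71, 69, 70, 66, 64, 65, 66, 67, 69, 67, 66, 58, 44]
253 [18, 15, 19, 22, 22, 16, 15, 18, 32, 44, 60, 62, 58, 62, 65, 66, 66, 66, 62, 63, 65, 68, 74, 75, 68, 64, 49]
```

Request:
servo_tool(
  moves=[0,0,-0.02,0,0.0007,0,0.24,0,0,-0.04,0,0.0007,0,0.24,0,0,-0.06,0,0.0007,0,0.24,0,0,-0.08,0,0.0007,0,0.24,0,0,-0.1,0,0.0007,0,0.24,0,0,-0.12,0,0.0007,0,0.24,0,0,-0.12,0,0.0007,0,0.24,0,0,-0.12,0,0.0007,0,0.1,0,0,-0.12,0,0.0007,0,0.1,0,0,-0.12,0,0.0007,0,0.24],
)

```text
clock: 20.15
position: [0.5317, -0.2004, 0.2733]
tool_rot: [0.367, 0.93, -0.0, 0.001]
wrist_force: [-1.9, -2.7, 3.0]
opening: 0.0323
gripper_force: 1.4
```

```bash
python3 go.py; python3 dz.py d5.png d4.png; python3 pt.py d5.png
```

```text
clk 20.15 pos [ 0.5317 -0.2004  0.2733] zt [ 0.001 -0.001 -1.   ] yaw_y 46.99 j6 -1.27 F [-1.86 -2.7   2.97] T [-0.363  0.218 -0.064] op 0.0323 gf 1.4
absdiff 10.86
col profile [19, 17, 17, 17, 15, 13, 19, 46, 71, 69, 54, 43, 45, 53, 62, 67, 76, 89, 85, 69, 64, 65, 65, 64, 63, 62, 64, 66, 66, 68, 69, 65, 57, 46, 40, 46, 69, 84, 88, 89, 90, 85, 82, 81, 81]
247 [150, 199, 200, 159, 103, 81, 80, 83, 81, 82, 83, 75, 64, 61, 62, 59, 57, 54, 56, 69, 66, 55, 48, 42, 43, 42, 49]
249 [95, 164, 164, 115, 80, 78, 82, 82, 81, 91, 106, 95, 71, 63, 63, 63, 61, 62, 61, 65, 68, 70, 66, 64, 56, 45, 37]
251 [17, 39, 42, 31, 39, 56, 68, 75, 81, 88, 103, 96, 75, 69, 71, 71, 70, 68, 65, 64, 67, 67, 68, 69, 66, 57, 43]
253 [16, 16, 15, 15, 17, 21, 32, 55, 68, 83, 97, 91, 75, 67, 68, 69, 68, 67, 66, 66, 69, 69, 76, 74, 70, 62, 50]
```

```bash
python3 -c "
from h import *
for f in('s3','d2','d3','d4','d5'):
    g=cv2.imread('pics/'+f+'.png',0).astype(int)
    print(f)
    # left silhouette (side face bottom region) & top-edge row per column: strongest downward darkening
    for u in range(244,260,1):
        c=g[211:224,u]; d=c[:-1]-c[1:]; k=d.argmax(); print((u,211+int(k),int(d[k])),end=' ')
    print(); print([g[v,240:262].tolist() for v in(221,)])
"
```

```text
s3
(244, 216, 29) (245, 217, 40) (246, 218, 43) (247, 218, 54) (248, 218, 55) (249, 218, 58) (250, 218, 64) (251, 218, 60) (252, 218, 51) (253, 217, 47) (254, 217, 62) (255, 217, 58) (256, 216, 35) (257, 213, 36) (258, 213, 22) (259, 213, 10) 
[[194, 194, 195, 195, 176, 121, 70, 64, 66, 69, 65, 67, 68, 67, 66, 64, 69, 112, 167, 194, 197, 198]]
d2
(244, 216, 8) (245, 217, 13) (246, 217, 8) (247, 217, 9) (248, 218, 16) (249, 218, 21) (250, 218, 15) (251, 218, 6) (252, 212, 4) (253, 211, 8) (254, 216, 10) (255, 216, 18) (256, 215, 22) (257, 215, 31) (258, 215, 21) (259, 211, 9) 
[[112, 107, 89, 57, 32, 42, 58, 60, 61, 64, 71, 67, 52, 30, 21, 20, 16, 19, 22, 19, 18, 19]]
d3
(244, 217, 12) (245, 217, 15) (246, 222, 10) (247, 217, 10) (248, 218, 19) (249, 218, 24) (250, 218, 20) (251, 218, 19) (252, 218, 3) (253, 213, 4) (254, 215, 6) (255, 214, 7) (256, 215, 28) (257, 215, 39) (258, 215, 33) (259, 215, 11) 
[[97, 77, 53, 36, 27, 40, 60, 62, 61, 65, 71, 73, 67, 57, 39, 28, 24, 19, 18, 22, 21, 20]]
d4
(244, 217, 10) (245, 216, 11) (246, 211, 11) (247, 211, 23) (248, 218, 17) (249, 218, 22) (250, 218, 22) (251, 218, 18) (252, 218, 16) (253, 211, 6) (254, 213, 7) (255, 213, 8) (256, 214, 16) (257, 214, 32) (258, 214, 36) (259, 214, 20) 
[[113, 63, 45, 30, 21, 41, 56, 61, 62, 65, 69, 71, 68, 65, 59, 52, 33, 22, 16, 16, 20, 18]]
d5
(244, 216, 11) (245, 211, 23) (246, 211, 31) (247, 211, 22) (248, 218, 19) (249, 218, 24) (250, 218, 23) (251, 218, 21) (252, 218, 23) (253, 218, 16) (254, 211, 6) (255, 211, 6) (256, 212, 10) (257, 215, 4) (258, 218, 6) (259, 215, 8) 
[[91, 46, 49, 35, 28, 47, 58, 62, 61, 63, 70, 71, 69, 68, 63, 62, 58, 58, 46, 30, 15, 14]]
```

Request:
servo_tool(
  moves=[0,0,0,0,-0.0004,0,0.3,0,0,0,0,-0.0004,0,0.5,0,0,0,0,-0.0004,0,0.5,0,0,0,0,-0.0004,0,0.5,0,0,0,0,-0.0004,0,0.5,0,0,0,0,-0.0004,0,0.5,0,0,0,0,-0.0004,0,0.5,0,0,0,0,-0.0004,0,0.5,0,0,0,0,-0.0004,0,0.5,0,0,0,0,-0.0004,0,0.5],
  squeeze=20,
)

```text
clock: 21.45
position: [0.5314, -0.2005, 0.273]
tool_rot: [0.367, 0.93, -0.0, 0.0]
wrist_force: [1.4, -5.0, 4.9]
opening: 0.0317
gripper_force: 19.8
```

```bash
python3 go.py; python3 dz.py d6.png d5.png; python3 pt.py d6.png
```

```text
clk 21.45 pos [ 0.5314 -0.2005  0.273 ] zt [ 0.001 -0.001 -1.   ] yaw_y 46.98 j6 -1.271 F [ 1.42 -4.99  4.88] T [-0.697 -0.323 -0.095] op 0.0317 gf 19.8
absdiff 2.59
col profile [18, 18, 17, 16, 16, 12, 17, 39, 65, 68, 52, 44, 46, 52, 59, 66, 74, 88, 83, 66, 63, 65, 65, 64, 64, 63, 63, 65, 66, 68, 67, 65, 58, 47, 41, 46, 69, 84, 89, 90, 89, 85, 82, 81, 81]
247 [142, 197, 206, 179, 127, 88, 80, 82, 82, 82, 82, 73, 61, 61, 61, 61, 54, 54, 55, 65, 63, 57, 47, 45, 42, 42, 49]
249 [73, 141, 148, 109, 80, 80, 80, 81, 79, 85, 103, 95, 70, 63, 65, 64, 60, 62, 65, 67, 68, 69, 66, 64, 57, 45, 40]
251 [20, 42, 42, 28, 39, 54, 66, 77, 79, 88, 103, 99, 74, 68, 68, 71, 67, 66, 67, 63, 68, 68, 68, 68, 67, 58, 46]
253 [15, 20, 16, 15, 17, 22, 33, 53, 69, 83, 96, 89, 70, 67, 67, 70, 69, 69, 64, 62, 68, 69, 75, 74, 71, 62, 49]
```

Request:
servo_tool(
  moves=[0,0,0,0,0,0,0.24,0,0,-0.03,0,0,0,0.24,0,0,-0.06,0,0,0,0.24,0,0,-0.09,0,0,0,0.24,0,0,-0.12,0,0,0,0.24,0,0,-0.14,0,0,0,0.24,0,0,-0.14,0,0,0,0.24,0,0,-0.14,0,0,0,0.1,0,0,-0.14,0,0,0,0.1,0,0,-0.14,0,0,0,0.24],
)

```text
clock: 22.75
position: [0.5315, -0.2006, 0.2732]
tool_rot: [0.301, 0.954, -0.0, 0.001]
wrist_force: [0.3, -0.1, 0.7]
opening: 0.0323
gripper_force: 4.1
```

```bash
python3 go.py; python3 dz.py d7.png d6.png; python3 pt.py d7.png
```

```text
clk 22.75 pos [ 0.5315 -0.2006  0.2732] zt [ 0.001 -0.001 -1.   ] yaw_y 55.0 j6 -1.411 F [ 0.31 -0.1   0.68] T [-0.131 -0.062  0.008] op 0.0323 gf 4.1
absdiff 9.99
col profile [18, 17, 16, 16, 16, 14, 23, 59, 92, 90, 67, 53, 58, 67, 74, 78, 81, 85, 81, 69, 66, 66, 64, 64, 66, 66, 67, 66, 65, 65, 65, 62, 53, 44, 40, 47, 68, 84, 88, 90, 89, 85, 82, 81, 80]
247 [161, 204, 195, 148, 96, 79, 81, 83, 82, 78, 81, 74, 61, 57, 57, 59, 53, 52, 62, 71, 66, 54, 48, 44, 39, 44, 49]
249 [119, 184, 181, 124, 78, 78, 80, 81, 81, 86, 103, 97, 73, 67, 65, 61, 61, 60, 65, 68, 67, 68, 65, 59, 52, 43, 40]
251 [54, 107, 109, 78, 73, 78, 81, 81, 83, 82, 92, 89, 75, 70, 70, 72, 68, 69, 69, 67, 65, 65, 65, 68, 63, 57, 41]
253 [14, 13, 13, 18, 25, 44, 65, 81, 87, 86, 81, 76, 70, 69, 69, 67, 68, 70, 66, 65, 66, 68, 69, 71, 69, 62, 46]
```

The edge's slope has changed, so the head is turning with the tool. No drop yet; continuing.

Request:
servo_tool(
  moves=[0,0,-0.02,0,0,0,0.24,0,0,-0.04,0,0,0,0.24,0,0,-0.06,0,0,0,0.24,0,0,-0.08,0,0,0,0.24,0,0,-0.1,0,0,0,0.24,0,0,-0.12,0,0,0,0.24,0,0,-0.12,0,0,0,0.24,0,0,-0.12,0,0,0,0.1,0,0,-0.12,0,0,0,0.1,0,0,-0.12,0,0,0,0.24],
)

```text
clock: 24.05
position: [0.5307, -0.2001, 0.2719]
tool_rot: [0.243, 0.97, 0.0, -0.001]
wrist_force: [-1.5, 0.7, -1.3]
opening: 0.0326
gripper_force: 3.5
```

```bash
python3 go.py; python3 dz.py d8.png d7.png; python3 pt.py d8.png
```

```text
clk 24.05 pos [ 0.5307 -0.2001  0.2719] zt [-0.002  0.001 -1.   ] yaw_y 61.88 j6 -1.531 F [-1.47  0.69 -1.29] T [ 0.076  0.263 -0.057] op 0.0326 gf 3.5
absdiff 7.06
col profile [19, 18, 15, 16, 17, 14, 14, 38, 69, 79, 70, 61, 64, 70, 76, 78, 79, 81, 77, 70, 67, 67, 65, 64, 65, 66, 67, 66, 64, 66, 66, 64, 55, 45, 41, 47, 69, 84, 88, 90, 89, 85, 82, 81, 80]
247 [88, 164, 180, 146, 94, 75, 79, 81, 82, 80, 82, 70, 59, 57, 59, 57, 55, 54, 66, 71, 65, 54, 45, 44, 40, 44, 49]
249 [76, 141, 150, 113, 83, 77, 79, 79, 79, 84, 100, 97, 76, 67, 67, 61, 59, 61, 65, 69, 67, 67, 68, 62, 51, 44, 37]
251 [26, 62, 80, 80, 80, 81, 80, 81, 79, 79, 84, 83, 72, 70, 70, 69, 68, 67, 67, 66, 67, 66, 67, 68, 63, 55, 44]
253 [12, 16, 27, 37, 50, 62, 73, 80, 81, 77, 72, 66, 68, 70, 69, 67, 67, 68, 65, 65, 66, 63, 71, 70, 74, 66, 50]
```

Request:
servo_tool(
  moves=[0,0,-0.02,0,0,0,0.24,0,0,-0.04,0,0,0,0.24,0,0,-0.06,0,0,0,0.24,0,0,-0.08,0,0,0,0.24,0,0,-0.1,0,0,0,0.24,0,0,-0.12,0,0,0,0.24,0,0,-0.12,0,0,0,0.24,0,0,-0.12,0,0,0,0.1,0,0,-0.12,0,0,0,0.1,0,0,-0.12,0,0,0,0.24],
)

```text
clock: 25.35
position: [0.5316, -0.2005, 0.2734]
tool_rot: [0.184, 0.983, -0.0, 0.001]
wrist_force: [0.7, 0.5, 0.4]
opening: 0.0326
gripper_force: 1.4
```

```bash
python3 go.py; python3 dz.py d9.png d8.png; python3 pt.py d9.png
```

```text
clk 25.35 pos [ 0.5316 -0.2005  0.2734] zt [ 0.002 -0.001 -1.   ] yaw_y 68.76 j6 -1.651 F [0.68 0.46 0.39] T [-0.072 -0.126  0.019] op 0.0326 gf 1.4
absdiff 10.12
col profile [16, 15, 15, 16, 15, 12, 43, 98, 136, 130, 94, 75, 76, 80, 81, 80, 80, 82, 78, 69, 66, 66, 65, 65, 66, 67, 66, 67, 65, 66, 66, 62, 54, 46, 41, 47, 68, 84, 88, 89, 89, 85, 82, 81, 81]
247 [136, 196, 208, 171, 104, 76, 79, 80, 82, 81, 77, 70, 59, 59, 58, 58, 62, 70, 76, 74, 65, 48, 43, 45, 40, 45, 49]
249 [160, 201, 189, 133, 84, 79, 79, 80, 81, 89, 104, 98, 72, 64, 64, 63, 60, 65, 68, 71, 71, 67, 64, 60, 50, 43, 37]
251 [114, 152, 138, 94, 78, 80, 80, 81, 78, 81, 84, 80, 71, 69, 69, 67, 65, 66, 63, 64, 66, 66, 67, 68, 64, 56, 43]
253 [77, 129, 125, 91, 80, 82, 83, 82, 83, 80, 74, 68, 69, 69, 68, 68, 67, 65, 65, 63, 66, 65, 72, 73, 71, 62, 50]
```

Request:
servo_tool(
  moves=[0,0,-0.02,0,0,0,0.24,0,0,-0.04,0,0,0,0.24,0,0,-0.06,0,0,0,0.24,0,0,-0.08,0,0,0,0.24,0,0,-0.1,0,0,0,0.24,0,0,-0.12,0,0,0,0.24,0,0,-0.12,0,0,0,0.24,0,0,-0.12,0,0,0,0.1,0,0,-0.12,0,0,0,0.1,0,0,-0.12,0,0,0,0.24],
)

```text
clock: 26.65
position: [0.5306, -0.2002, 0.2719]
tool_rot: [0.125, 0.992, 0.0, -0.001]
wrist_force: [-1.6, -0.3, -0.6]
opening: 0.0324
gripper_force: 2.6
```

```bash
python3 go.py; python3 dz.py d10.png d9.png; python3 pt.py d10.png
```

```text
clk 26.65 pos [ 0.5306 -0.2002  0.2719] zt [-0.002  0.001 -1.   ] yaw_y 75.63 j6 -1.771 F [-1.63 -0.28 -0.63] T [ 0.016  0.134 -0.046] op 0.0324 gf 2.6
absdiff 7.2
col profile [17, 14, 17, 16, 15, 13, 12, 73, 137, 142, 104, 78, 77, 80, 81, 80, 78, 79, 75, 67, 65, 65, 65, 65, 65, 66, 66, 66, 66, 67, 67, 62, 54, 45, 41, 46, 69, 84, 88, 90, 89, 85, 82, 81, 81]
247 [54, 133, 176, 165, 109, 79, 81, 81, 82, 79, 75, 66, 61, 58, 59, 58, 63, 71, 77, 75, 63, 50, 42, 40, 40, 45, 48]
249 [101, 177, 178, 123, 80, 76, 80, 82, 81, 84, 98, 93, 72, 66, 64, 63, 63, 64, 65, 70, 71, 68, 67, 59, 49, 42, 39]
251 [69, 134, 134, 95, 77, 78, 80, 80, 79, 80, 88, 83, 71, 69, 69, 66, 69, 65, 63, 63, 67, 65, 67, 68, 65, 54, 41]
253 [77, 144, 148, 108, 82, 82, 81, 82, 79, 74, 70, 65, 65, 69, 67, 67, 67, 66, 65, 62, 63, 67, 74, 72, 69, 65, 48]
```

```bash
cat > yaw.py <<'E'
from h import *
import sys
from scipy.ndimage import map_coordinates
def score(f,zt=.146,umax=254,c=(.5305,-.2003)):
    g=cv2.GaussianBlur(cv2.imread('pics/'+f,0).astype(float),(0,0),.6); res={}
    for yaw in range(0,60,4):
        best=-9
        for dv in np.arange(-1.5,1.6,.5):
            a=np.radians(yaw+60*np.arange(7)); C=[np.array((c[0]+.01732*np.cos(t),c[1]+.01732*np.sin(t),zt)) for t in a]
            vals=[]
            for i in range(6):
                mid=(C[i]+C[i+1])/2
                if mid[0]>c[0]-.002: continue   # faces towards the camera (-x)
                for s in np.linspace(0,1,25):
                    u,v=proj('scene',C[i]*(1-s)+C[i+1]*s)
                    if 244<u<umax:
                        q=map_coordinates(g,[[v+dv-.8,v+dv+.8],[u,u]],order=1); vals.append(np.log(q[0]/q[1]))
            best=max(best,np.mean(vals))
        res[yaw]=round(best,2)
    return res
for f in sys.argv[1:]: print(f,score(f,umax=258 if f[0]=='s' else 253.5))
E
python3 yaw.py s3.png d2.png d3.png d4.png d5.png d7.png d8.png d9.png d10.png
```

```text
s3.png {0: np.float64(0.47), 4: np.float64(0.47), 8: np.float64(0.43), 12: np.float64(0.43), 16: np.float64(0.44), 20: np.float64(0.44), 24: np.float64(0.44), 28: np.float64(0.43), 32: np.float64(0.42), 36: np.float64(0.41), 40: np.float64(0.4), 44: np.float64(0.38), 48: np.float64(0.38), 52: np.float64(0.37), 56: np.float64(0.48)}
d2.png {0: np.float64(0.06), 4: np.float64(0.06), 8: np.float64(0.11), 12: np.float64(0.11), 16: np.float64(0.11), 20: np.float64(0.11), 24: np.float64(0.12), 28: np.float64(0.12), 32: np.float64(0.11), 36: np.float64(0.11), 40: np.float64(0.11), 44: np.float64(0.1), 48: np.float64(0.09), 52: np.float64(0.08), 56: np.float64(0.07)}
d3.png {0: np.float64(0.12), 4: np.float64(0.12), 8: np.float64(0.17), 12: np.float64(0.16), 16: np.float64(0.17), 20: np.float64(0.16), 24: np.float64(0.17), 28: np.float64(0.17), 32: np.float64(0.17), 36: np.float64(0.17), 40: np.float64(0.17), 44: np.float64(0.17), 48: np.float64(0.16), 52: np.float64(0.15), 56: np.float64(0.14)}
d4.png {0: np.float64(0.16), 4: np.float64(0.16), 8: np.float64(0.18), 12: np.float64(0.17), 16: 
[... 1209 characters left out ...]
(0.14), 56: np.float64(0.13)}
d9.png {0: np.float64(0.14), 4: np.float64(0.14), 8: np.float64(0.15), 12: np.float64(0.15), 16: np.float64(0.16), 20: np.float64(0.16), 24: np.float64(0.17), 28: np.float64(0.17), 32: np.float64(0.17), 36: np.float64(0.17), 40: np.float64(0.16), 44: np.float64(0.16), 48: np.float64(0.15), 52: np.float64(0.15), 56: np.float64(0.14)}
d10.png {0: np.float64(0.13), 4: np.float64(0.13), 8: np.float64(0.16), 12: np.float64(0.16), 16: np.float64(0.16), 20: np.float64(0.16), 24: np.float64(0.16), 28: np.float64(0.16), 32: np.float64(0.16), 36: np.float64(0.16), 40: np.float64(0.15), 44: np.float64(0.15), 48: np.float64(0.14), 52: np.float64(0.14), 56: np.float64(0.13)}
```

Request:
servo_tool(
  moves=[0,0,-0.02,0,0,0,0.24,0,0,-0.04,0,0,0,0.24,0,0,-0.06,0,0,0,0.24,0,0,-0.08,0,0,0,0.24,0,0,-0.1,0,0,0,0.24,0,0,-0.12,0,0,0,0.24,0,0,-0.12,0,0,0,0.24,0,0,-0.12,0,0,0,0.1,0,0,-0.12,0,0,0,0.1,0,0,-0.12,0,0,0,0.24],
)

```text
clock: 27.95
position: [0.5316, -0.2005, 0.2733]
tool_rot: [0.065, 0.998, -0.0, 0.001]
wrist_force: [-0.4, -0.5, 0.1]
opening: 0.032
gripper_force: 0.0
```

```bash
python3 go.py; python3 dz.py d11.png d10.png; python3 pt.py d11.png
```

```text
clk 27.95 pos [ 0.5316 -0.2005  0.2733] zt [ 0.001 -0.001 -1.   ] yaw_y 82.51 j6 -1.891 F [-0.39 -0.46  0.11] T [ 0.038 -0.019 -0.004] op 0.032 gf 0.0
absdiff 13.57
col profile [16, 16, 17, 16, 12, 14, 87, 169, 207, 216, 205, 166, 108, 79, 79, 83, 84, 84, 88, 85, 75, 67, 66, 64, 64, 65, 65, 65, 65, 65, 62, 57, 49, 44, 41, 47, 69, 84, 88, 90, 89, 86, 82, 81, 81]
247 [87, 167, 208, 220, 210, 172, 109, 78, 80, 82, 83, 83, 71, 63, 59, 62, 60, 60, 63, 67, 63, 50, 39, 40, 42, 43, 48]
249 [164, 207, 219, 209, 171, 108, 75, 77, 81, 82, 90, 93, 89, 77, 66, 63, 61, 59, 62, 64, 69, 67, 64, 54, 49, 41, 39]
251 [191, 219, 218, 190, 130, 82, 77, 79, 81, 81, 83, 95, 99, 89, 73, 68, 68, 67, 69, 68, 65, 65, 69, 68, 63, 49, 40]
253 [189, 219, 221, 211, 172, 106, 78, 82, 83, 81, 83, 93, 88, 73, 67, 67, 64, 68, 66, 62, 62, 66, 64, 66, 64, 56, 45]
```

It dropped: the front edge moved from v≈217 to ≈219 and the rear edge from ≈210 to ≈212. Now forward (clockwise), with play.

Request:
servo_tool(
  moves=[0,0,0.14,0,0,0,0.24,0,0,0.28,0,0,0,0.24,0,0,0.42,0,0,0,0.24,0,0,0.56,0,0,0,0.24,0,0,0.7,0,0,0,0.24,0,0,0.84,0,0,0,0.24,0,0,0.98,0,0,0,0.24,0,0,1.12,0,0,0,0.24,0,0,1.26,0,0,0,0.24,0,0,1.4,0,0,0,0.24],
)

```text
clock: 29.25
position: [0.531, -0.2006, 0.2723]
tool_rot: [0.695, 0.719, -0.0, -0.0]
wrist_force: [-0.0, -3.0, -2.9]
opening: 0.0323
gripper_force: 2.4
```

```bash
python3 go.py; python3 dz.py e1.png d11.png; python3 pt.py e1.png
```

```text
clk 29.25 pos [ 0.531  -0.2006  0.2723] zt [-0. -0. -1.] yaw_y 2.02 j6 -0.486 F [-0.04 -3.02 -2.91] T [-0.338 -0.026  0.005] op 0.0323 gf 2.4
absdiff 48.79
col profile [20, 25, 36, 45, 53, 57, 56, 55, 51, 47, 44, 41, 35, 37, 48, 49, 36, 24, 21, 21, 22, 21, 21, 25, 29, 33, 37, 42, 45, 48, 46, 46, 44, 44, 41, 44, 64, 82, 88, 90, 89, 85, 82, 81, 81]
247 [16, 17, 18, 15, 17, 15, 19, 16, 19, 35, 53, 66, 68, 64, 58, 56, 58, 59, 62, 62, 64, 53, 48, 43, 42, 42, 49]
249 [16, 15, 14, 14, 17, 20, 24, 24, 26, 18, 22, 23, 25, 27, 26, 27, 39, 48, 57, 60, 61, 64, 66, 65, 58, 45, 37]
251 [54, 41, 26, 23, 21, 18, 29, 54, 55, 39, 23, 19, 18, 22, 18, 17, 20, 23, 36, 49, 59, 65, 68, 65, 63, 59, 52]
253 [88, 85, 78, 72, 59, 46, 41, 63, 64, 46, 25, 11, 13, 15, 19, 11, 13, 15, 19, 14, 22, 29, 34, 37, 42, 48, 52]
```

Request:
servo_tool(
  moves=[0,0,0.14,0,0,0,0.24,0,0,0.28,0,0,0,0.24,0,0,0.42,0,0,0,0.24,0,0,0.56,0,0,0,0.24,0,0,0.7,0,0,0,0.24,0,0,0.84,0,0,0,0.24,0,0,0.98,0,0,0,0.24,0,0,1.12,0,0,0,0.24,0,0,1.26,0,0,0,0.24,0,0,1.4,0,0,0,0.24],
)

```text
clock: 30.55
position: [0.5309, -0.2003, 0.2721]
tool_rot: [0.995, 0.104, -0.0, -0.0]
wrist_force: [0.6, 0.0, -4.3]
opening: 0.0322
gripper_force: 2.4
```

```bash
python3 go.py
```

```text
clk 30.55 pos [ 0.5309 -0.2003  0.2721] zt [-0.001  0.    -1.   ] yaw_y -78.05 j6 0.911 F [ 0.62  0.   -4.27] T [-0.085 -0.007  0.021] op 0.0322 gf 2.4
```

Request:
servo_tool(
  moves=[0,0,0.14,0,0,0,0.24,0,0,0.28,0,0,0,0.24,0,0,0.42,0,0,0,0.24,0,0,0.56,0,0,0,0.24,0,0,0.7,0,0,0,0.24,0,0,0.84,0,0,0,0.24,0,0,0.98,0,0,0,0.24,0,0,1.12,0,0,0,0.24,0,0,1.26,0,0,0,0.24,0,0,1.4,0,0,0,0.24],
)

```text
clock: 31.8
position: [0.5309, -0.2002, 0.2718]
tool_rot: [0.828, -0.561, -0.001, -0.0]
wrist_force: [1.2, -0.4, -5.0]
opening: 0.032
gripper_force: 3.5
```

```bash
python3 go.py; python3 dz.py e3.png d11.png; python3 pt.py e3.png
```

```text
clk 31.8 pos [ 0.5309 -0.2002  0.2718] zt [-0.001  0.001 -1.   ] yaw_y -158.26 j6 2.311 F [ 1.22 -0.36 -5.04] T [-0.013 -0.172  0.112] op 0.032 gf 3.5
absdiff 34.88
col profile [18, 19, 20, 18, 18, 17, 17, 17, 16, 17, 19, 20, 18, 21, 28, 38, 47, 48, 47, 49, 49, 49, 45, 49, 55, 58, 59, 60, 61, 62, 62, 61, 55, 47, 41, 46, 69, 83, 89, 90, 90, 85, 82, 81, 81]
247 [22, 20, 20, 16, 16, 16, 33, 57, 77, 83, 82, 80, 77, 73, 66, 64, 61, 57, 57, 60, 61, 54, 46, 41, 44, 44, 50]
249 [17, 20, 21, 20, 17, 15, 18, 22, 42, 62, 78, 87, 91, 85, 74, 63, 58, 61, 60, 59, 61, 65, 64, 64, 56, 47, 40]
251 [17, 17, 19, 14, 18, 19, 19, 19, 20, 19, 31, 44, 58, 66, 70, 61, 63, 64, 62, 65, 66, 62, 65, 66, 65, 57, 48]
253 [19, 14, 15, 18, 20, 24, 23, 21, 24, 31, 23, 19, 18, 17, 22, 25, 43, 58, 65, 61, 60, 61, 62, 59, 62, 60, 51]
```

Request:
servo_tool(
  moves=[0,0,0,0,0,0,-0.2,0,0,0,0,0,0,-0.2,0,0,-0.17,0,0,0,-0.2,0,0,-0.34,0,0,0,-0.2,0,0,-0.51,0,0,0,-0.2,0,0,-0.68,0,0,0,-0.2,0,0,-0.85,0,0,0,-0.2,0,0,-1.02,0,0,0,-0.2,0,0,-1.19,0,0,0,-0.2,0,0,-1.36,0,0,0,-0.2],
)

```text
clock: 33.1
position: [0.5313, -0.2004, 0.2731]
tool_rot: [0.996, 0.089, 0.0, 0.0]
wrist_force: [0.2, 0.7, 0.3]
opening: 0.0513
gripper_force: 0.0
```

Request:
servo_tool(
  moves=[0,0,-0.178,0,0,0,-0.2,0,0,-0.356,0,0,0,-0.2,0,0,-0.534,0,0,0,-0.2,0,0,-0.712,0,0,0,-0.2,0,0,-0.89,0,0,0,-0.2,0,0,-1.068,0,0,0,-0.2,0,0,-1.246,0,0,0,-0.2,0,0,-1.424,0,0,0,-0.2,0,0,-1.602,0,0,0,-0.2,0,0,-1.78,0,0,0,-0.2],
)

```text
clock: 34.35
position: [0.5313, -0.2004, 0.2731]
tool_rot: [0.557, 0.83, 0.0, 0.0]
wrist_force: [-0.2, -0.5, -0.7]
opening: 0.0512
gripper_force: 0.0
```

```bash
python3 go.py; python3 dz.py e4.png e3.png; python3 pt.py e4.png
```

```text
clk 34.35 pos [ 0.5313 -0.2004  0.2731] zt [ 0.001 -0.    -1.   ] yaw_y 22.25 j6 -0.839 F [-0.24 -0.48 -0.69] T [ 0.016 -0.022 -0.019] op 0.0512 gf 0.0
absdiff 14.59
col profile [20, 20, 20, 17, 17, 16, 19, 28, 54, 83, 86, 61, 28, 21, 30, 42, 50, 55, 60, 71, 75, 70, 62, 62, 63, 65, 63, 63, 62, 63, 63, 57, 49, 44, 41, 47, 68, 84, 88, 90, 89, 86, 81, 81, 81]
247 [20, 18, 18, 15, 15, 18, 31, 60, 75, 84, 83, 84, 83, 79, 71, 62, 60, 59, 60, 63, 63, 56, 48, 43, 42, 41, 48]
249 [22, 22, 25, 14, 20, 18, 22, 44, 66, 79, 82, 83, 90, 84, 75, 66, 62, 62, 60, 58, 58, 61, 61, 56, 49, 41, 38]
251 [14, 24, 58, 84, 74, 40, 19, 23, 32, 57, 73, 85, 99, 108, 98, 80, 72, 69, 70, 65, 63, 65, 65, 68, 63, 50, 39]
253 [17, 81, 147, 152, 104, 42, 19, 23, 23, 23, 27, 44, 66, 75, 72, 64, 66, 69, 70, 69, 71, 67, 66, 67, 64, 52, 45]
```

Request:
servo_tool(
  moves=[0,0,-0.08,0,0,0,-0.2,0,0,-0.16,0,0,0,0,0,0,-0.16,0,0,0,0.2,0,0,-0.16,0,0,0,0.26,0,0,-0.16,0,0,0,0.5,0,0,-0.16,0,0,0,0.5,0,0,-0.16,0,0,0,0.5,0,0,-0.16,0,0,0,0.5,0,0,-0.16,0,0,0,0.5,0,0,-0.16,0,0,0,0.5],
  squeeze=20,
)

```text
clock: 35.65
position: [0.5311, -0.2004, 0.2727]
tool_rot: [0.493, 0.87, -0.0, -0.0]
wrist_force: [-2.0, -0.7, 2.5]
opening: 0.0298
gripper_force: 22.5
```

```bash
python3 go.py
```

```text
clk 35.65 pos [ 0.5311 -0.2004  0.2727] zt [-0. -0. -1.] yaw_y 30.94 j6 -0.991 F [-1.97 -0.74  2.46] T [-0.041  0.329  0.012] op 0.0298 gf 22.5
```

Squeezed at yaw 31° the opening reads 29.8 mm, so the flats are aligned and the head angle is confirmed. I'll turn forward the remaining ~142°, keeping the play.

Request:
servo_tool(
  moves=[0,0,0,0,0,0,0.24,0,0,0,0,0,0,0.24,0,0,0.17,0,0,0,0.24,0,0,0.34,0,0,0,0.24,0,0,0.5,0,0,0,0.24,0,0,0.66,0,0,0,0.24,0,0,0.82,0,0,0,0.24,0,0,0.98,0,0,0,0.24,0,0,1.14,0,0,0,0.24,0,0,1.3,0,0,0,0.24],
)

```text
clock: 36.9
position: [0.531, -0.2003, 0.2719]
tool_rot: [0.92, 0.392, -0.0, -0.0]
wrist_force: [1.3, -1.6, -3.5]
opening: 0.0321
gripper_force: 2.3
```

Request:
servo_tool(
  moves=[0,0,0.15,0,0,0,0.24,0,0,0.3,0,0,0,0.24,0,0,0.45,0,0,0,0.24,0,0,0.6,0,0,0,0.24,0,0,0.75,0,0,0,0.24,0,0,0.9,0,0,0,0.24,0,0,1.05,0,0,0,0.24,0,0,1.2,0,0,0,0.24,0,0,1.34,0,0,0,0.24,0,0,1.34,0,0,0,0.24],
)

```text
clock: 38.15
position: [0.531, -0.2003, 0.2722]
tool_rot: [0.965, -0.261, -0.0, -0.0]
wrist_force: [0.3, -0.4, 0.1]
opening: 0.0324
gripper_force: 0.3
```

```bash
python3 go.py
```

```text
clk 38.15 pos [ 0.531  -0.2003  0.2722] zt [-0.001  0.    -1.   ] yaw_y -120.27 j6 1.648 F [ 0.28 -0.36  0.1 ] T [-0.053  0.056  0.004] op 0.0324 gf 0.3
```

Request:
servo_tool(
  moves=[0,0,0,0,0,0,0.1,0,0,-0.08,0,0,0,0.1,0,0,-0.165,0,0,0,0.1,0,0,-0.165,0,0,0,0.24,0,0,-0.165,0,0,0,0.5,0,0,-0.165,0,0,0,0.5,0,0,-0.165,0,0,0,0.5,0,0,-0.165,0,0,0,0.5,0,0,-0.165,0,0,0,0.5,0,0,-0.165,0,0,0,0.5],
  squeeze=25,
)

```text
clock: 39.4
position: [0.5313, -0.2004, 0.2729]
tool_rot: [0.983, -0.181, 0.0, 0.0]
wrist_force: [1.0, -0.5, 2.0]
opening: 0.0293
gripper_force: 29.0
```

```bash
python3 go.py; python3 dz.py f1.png e4.png; python3 pt.py f1.png; python3 -c "
from h import *
for z in (.147,.139,.131): print(proj('scene',(.5135,-.2,z)).round(1))
a=cv2.imread('pics/s3.png').astype(float);b=cv2.imread('pics/f1.png').astype(float)
for n,(x,y,w,h) in dict(cap=(300,200,40,50),candle=(205,180,30,55),pepper=(275,184,16,32),spoon=(212,295,85,35)).items(): print(n,np.abs(a-b)[y:y+h,x:x+w].mean().round(1))
for t in('cap','holder'): print(t,[(np.round(d['bbox']).astype(int).tolist(),round(d['score'],2)) for d in finder.look_for(t,'scene')][:4])
"
```

```text
clk 39.4 pos [ 0.5313 -0.2004  0.2729] zt [ 0. -0. -1.] yaw_y -110.87 j6 1.484 F [ 1.01 -0.55  2.01] T [-0.104 -0.111 -0.075] op 0.0293 gf 29.0
absdiff 33.14
col profile [17, 15, 16, 15, 14, 13, 25, 82, 142, 171, 185, 197, 206, 196, 157, 106, 81, 79, 80, 83, 91, 96, 88, 74, 65, 65, 64, 63, 64, 64, 62, 62, 54, 44, 41, 47, 68, 84, 88, 89, 89, 86, 82, 81, 81]
247 [120, 193, 218, 218, 218, 218, 219, 207, 168, 107, 81, 81, 82, 79, 76, 70, 60, 60, 59, 58, 57, 52, 46, 42, 41, 43, 50]
249 [126, 196, 217, 218, 217, 218, 211, 183, 127, 84, 77, 80, 83, 83, 85, 82, 70, 60, 61, 59, 60, 62, 66, 61, 57, 43, 39]
251 [110, 190, 218, 220, 219, 217, 193, 138, 87, 77, 79, 80, 84, 100, 114, 112, 89, 72, 67, 67, 63, 63, 62, 63, 66, 59, 44]
253 [55, 126, 176, 198, 212, 217, 194, 141, 87, 79, 80, 79, 83, 93, 101, 92, 73, 66, 66, 68, 66, 67, 68, 65, 67, 61, 45]
[252.4 217.7]
[252.9 220.1]
[253.3 222.5]
cap 41.6
candle 19.0
pepper 9.8
spoon 25.9
cap [([418, 184, 42, 57], 0.97), ([309, 201, 26, 39], 0.58)]
holder [([303, 227, 33, 18], 0.5)]
```

```bash
python3 -c "
from h import *
g=cv2.imread('pics/f1.png').astype(float).max(2)
w=roi(np.clip((110-g)/70,0,1),312,327,198,216); v,u=np.mgrid[:400,:640]; print('knob centroid',(u*w).sum()/w.sum(),(v*w).sum()/w.sum(),w.sum())
for z in(.008,.013,.018): print(z,hullc('scene',.5207,-.377,.011,z+.076,z+.106))
vision.snapshot('scene')
for t in('spoon','candle','pepper','press'): print(t,[(np.round(d['bbox']).astype(int).tolist(),round(d['score'],2)) for d in finder.look_for(t,'scene')][:2])
"; python3 go.py
```

```text
knob centroid 319.18324607329845 209.01346297681377 57.3
0.008 (array([319.68300641, 208.57036091]), 110.02209764858708)
0.013 (array([319.66573745, 207.16469521]), 110.86148582492024)
0.018 (array([319.64835321, 205.74942929]), 111.7101799978409)
spoon [([214, 298, 84, 30], 0.57)]
candle [([207, 185, 25, 46], 0.97)]
pepper [([275, 189, 18, 25], 0.82)]
press [([229, 213, 54, 56], 0.64), ([215, 299, 79, 28], 0.45)]
clk 39.8 pos [ 0.5313 -0.2004  0.2728] zt [ 0. -0. -1.] yaw_y -110.87 j6 1.484 F [ 1.35 -1.26  2.67] T [-0.059 -0.221 -0.028] op 0.0294 gf 29.0
```

The cap is home: its knob height matches a rim at 8 mm. The bystanders haven't moved, and the head has gone down about 16 mm and is gripped. I'm handing it in.

```bash
python3 -c "
from h import *
print(workorder.finish_job())"
```

```text
the job is handed in; nothing more can be done
None
```

The job is handed in after about 40 s: the cap is seated in the holder, and the screw dropped into its thread on the backward turn, then went forward one full turn (within a few degrees, about 16 mm down by camera). The gripper still holds the head, and the pepper, candle and spoon are where they stood.

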